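# Lever up a limestone slab over a fulcrum and pack its edge

### The job

Work the flat toe of the pry bar over the fulcrum block and under the edge of the limestone slab pushing gently until you feel it come home against the pry lug hidden beneath, lever the edge up and swing the bar's tail under the blue keeper so that it stays up by itself. Slip the hardwood shim with the yellow grip under the raised edge at the red mark, up to its step, then take the bar out from under the keeper and ease the slab down gently onto the shim. Do not shove the slab out of its place or tip it steeply, and leave the other things on the bench alone.

Things in the scene. Friction and masses are not known exactly. Their poses are not given: they have to be found in the camera images.
- fulcrum: Fulcrum fixed to the bench: wooden block with a round steel rod (radius 10 mm) along its top, 56 mm along its x axis (along the rod), 36 mm along y; rod top 25 mm above the bench. Origin on the bench under its centre. Its y axis points to the slab, whose face is about 50 mm away.
- keeper: Blue steel keeper fixed to the bench 215 mm from the fulcrum on its -y side, same axes; origin on the bench. A post (near face at x = +32 mm) carries an arm reaching to x = -22 mm, 20 mm wide along y about y = 0, underside 40 mm and top 51 mm above the bench. Open towards -x: the bar's tail is swung in under the arm from there. It is rigid and holds the bar about level.
- stone: Pale limestone slab, about 4 kg (varies by a fifth), 220 mm along x, 180 along y, 45 thick, loose on two 24 mm bearers hidden below. Origin at the centre of its underside. The face towards the fulcrum is at y = -90 mm; levered up there, it turns about the far bearer 175 mm in from this face.
- pry_point (a point): Slab's lower edge (x 35, y -90 mm of slab) where the toe goes in. Below the slab, unseen, hangs a steel lug 80 mm wide: a back plate (down to 9 mm over the bench) that stops the toe, 18 to 48 mm in from the face, found only by feel, and just before it a lip 5 mm long, underside 18 mm over the bench. Only a toe under this lip lifts enough; short of it, it bears on the slab 6 mm higher.
- stone_edge (a point): Point on the slab's lower edge below the red mark (at x = -40, y = -90 mm of the slab): where the shim goes in. At rest 24 mm above the bench; about 36 to 41 mm when levered up with the bar under the keeper; about 35 mm when the slab rests on the shim. Swinging the loaded bar in towards +x drags this edge up to 15 mm towards -x, and swinging it out drags it back.
- stone_heel (a point): Point on the underside at the slab's far side, 175 mm in from the face, about which it turns; it should stay within 4 mm of where it is.
- bar_grip (a point): Pry bar, 335 mm, 0.45 kg, flat underside, mass centre within 15 mm of here: the centre of its orange grip (62 mm long, 20 wide, 22 high; this point 11 mm over the underside). Its y axis runs along it to the toe: tip 235 mm along +y, tail end 100 mm along -y. Shaft 16 mm wide, 14 high; the last 60 mm is the toe, 24 wide, 6 thick, level with the underside. Starts lying flat on the bench.
- shim_grip (a point): Dark hardwood shim with a yellow-painted grip block, 130 g, standing on the bench. Along its y axis: a low blade (30 mm long, 30 wide, 33 high) at +y that goes under the slab, and behind it the yellow block (30 x 30 mm, 56 high) to grip. The point is in the middle of the block, 42 mm above its underside and 15 mm behind the step.
- shim_step (a point): Same shim: the point on its underside below the step between block and blade. The step comes up to the slab's face when the shim is fully in; the blade's end is 30 mm ahead along +y.
- offcut: Bystander: grey stone offcut 62 x 70 x 50 mm, origin under its centre.
- mallet: Bystander: round wooden mason's mallet standing on its head, 90 mm across, 250 mm tall, origin under its centre.
- chisel1: Bystander: chisel with a blue handle, 220 mm long, lying.
- chisel2: Bystander: chisel with a green handle, 220 mm long, lying.
- pot: Bystander: blue metal cup, 84 mm across, 90 mm tall.
- brush: Bystander: bench brush, 130 mm long, bristles down.
Not all that is in view belongs to the job. Several things look just like the part that bears shim_grip: the one meant starts farthest from the robot's base. What is shaped like the keeper but turquoise is not meant.

How it is judged:
On the way, in this order (a step that is already met when the one before it is completed fails the run):
1. The slab's edge is levered up by at least 10 mm and the bar is held down by the keeper alone, out of the hand (height (world z) of stone_edge above 0.034 m and contact force between bar and keeper above 0.5 N and contact force between bar and stone above 4 N and contact force between the fingers and bar below 0.1 N), for 0.2 s.
2. The shim is pushed under the raised edge, at least 24 mm in, while the bar still carries the slab (y of shim_step in the frame of stone above -0.096 m and height (world z) of shim_step below 0.004 m and height (world z) of stone_edge above 0.034 m and contact force between bar and keeper above 0.5 N), for 0.2 s.
At the end, for the whole second after the job is handed in: The slab rests with over 6 N on the shim, its edge 31.5 to 37.5 mm up; the shim stands flat, square to the edge within 0.2 rad, its step within 8 mm of the face and 25 mm of the red mark; the bar no longer bears on the keeper; all at rest and released (contact force between shim and stone above 6 N and contact force between bar and keeper below 0.5 N and y of shim_step in the frame of stone above -0.098 m and x of shim_step in the frame of stone between -0.065 and -0.015 m and angle between the y axis of shim_step and the y axis of stone, either way round below 0.2 rad and angle between shim_step's own z axis and vertical below 0.1 rad and height (world z) of stone_edge between 0.0315 and 0.0375 m and linear speed of each of stone, shim below 0.02 m/s and linear speed of bar below 0.03 m/s); the robot touches nothing.
It fails at once if The slab is shoved more than 4.5 mm out of its place (at its far side) (distance of stone_heel from where it was at the start of the episode above 0.0045 m).
It fails at once if The slab is tipped more than 8 degrees (angle between stone's own z axis and vertical above 0.14 rad).
It fails at once if The toe is rammed against the slab or its lug with more than 18 N while the bar is not levering on the fulcrum (contact force between bar and stone above 18 N and contact force between bar and fulcrum below 4 N).
It fails at once if The slab is dropped or rammed onto the shim (over 90 N) (contact force between shim and stone above 90 N).
It fails at once if A bystander is moved more than 30 mm (distance of any of offcut, mallet, chisel1, chisel2, pot, brush from where it was at the start of the episode above 0.03 m).
It also fails if it takes over 72 s, if anything falls off the work surface, if the arm or the gripper's body presses on something with over 40 N, if the wrist force passes 120 N, or if a joint passes its speed limit or range.

### The arm

A 6-joint arm with a two-finger parallel gripper is mounted at the origin on the work surface. World frame = base frame: x ahead of the robot, y to its left, z up, the work surface at z = 0. Lengths are in m, angles in rad, forces in N, time in s.
With the tool pointing down it reaches from about 0.4 to 0.925 m from the base axis. Payload 3.4 kg.
Tool frame: the origin (TCP) lies at the centre of the arm's flange, where the gripper is bolted on; the fingertips stand 173 mm ahead of it and the grasp point (between the pads) lies 155 mm ahead of it (manip.tip_extent is the distance from the TCP to the fingertips, in m); z points along the fingers, x is the direction in which the jaws open and shut, and the axes are right-handed (so a half turn about z gives the same grasp; the last joint's range is limited). The gripper opens to 85 mm and grips with 20 to 120 N. Pads are 22 mm wide; open, the fingers measure 114 mm over their backs; the gripper's body (76 mm by 85 mm) begins 54 mm behind the grasp point. The pads swing forward as they close: fully open they stand 13 mm farther back than shut.
Start: joints at [1.246, 0.307, 1.506, -0, 1.328, -0.073], TCP at [0.143, 0.557, 0.405] pointing down, gripper open.
Joint ranges: [-3.12, 3.12], [-1.05, 2.28], [0.14, 2.33], [-1.42, 4.57], [0.1, 2.73], [-2.68, 2.68]. Speed limits (rad/s): [2.57, 2.57, 3.14, 3.14, 3.14, 3.14].

### API

Orientations are given as a unit quaternion [w, x, y, z].
In Python, from station import manip, eyes, workorder gives the robot as it stands.
- The arm moves only by the tool drive_tool, never from a script. Its argument "plan" is a list of rows, each a list of 6 numbers: the shift along the tool's x, y, z normalised to -1 to 1, where 1 is 1000 mm, then the turn, a rotation vector about the tool's x, y, z normalised to -1 to 1, where 1 is 2 pi rad. In form: [[x, y, z, wx, wy, wz], ...]. A call has 1 to 20 rows; each row is the pose to reach, as a shift and turn from the pose measured when the call began, along the tool's axes at that moment, turning the shorter way round; what a row does not reach only later rows make up. A row lasts 1/8 s, in which the tool goes at most 62.5 mm and 10.7 degrees, less where a joint would pass 70% of its speed; a pose out of reach is approached as far as the arm can. A call with a number of a shift or a turn outside -1 to 1 is refused whole. A call with a gripper value outside its range is refused whole. "claw" is the closure, from 0 (fully open) to 1 (shut), set as the call begins (left out, the last holds). The fingers move at their own pace and stop on an object; the grip force is fixed at half the most. Time passes only in rows, so rows that repeat a pose let the fingers close. It gives the time, the measured TCP pose, the force and the opening at its end, in the units of the state.
- manip.state(): the state, without advancing time (a new reading comes with each control period).
- eyes.grab_frame(name): name is "side" or "top"; returns a dict with "image" (384x512x3 uint8, red, green, blue), "range_z" (384x512 float32, m along the optical axis (not along the pixel's ray), 0 where there is no reading), "vfov" (degrees; the focal length in pixels is half the picture's height over the tangent of half this angle, whatever the lens; pixels are square), "cx", "cy" (the principal point, pixels), "view" (4x4, takes a point from world to camera coordinates). Camera axes: x right, y down, z forward; pixel columns grow to the right and rows downward; lengths in m; the calibration is good to about 2 mm. A picture is of the moment at which its call begins.
- workorder.close_job(): hands the job in, once; it reports no verdict.
The state is a dict: "t": time; "joints": joint angles; "dq": joint speeds; "effort": joint torques, N m; "tool_pos": TCP position; "eef_rot": TCP orientation; "force": force on the tool from outside, world axes, zero at the start; "torque": the same for the moment, N m; "finger_gap": finger opening in m.
Only numpy, scipy, OpenCV 4.12 (cv2) and the standard library are available. Lean on these libraries where they do the work, as an engineer would, in place of code of your own. Each camera call takes 0.05 s, during which the arm holds its last target. There are 200 camera calls.

## Working session

There is one attempt and no reset: what is moved stays moved. The work goes in short steps, Python scripts to look and compute and a tool call to move; the robot and the scene stay as the last step left them, time stands still between calls to the robot, and variables do not carry over. Pictures are saved under pics/ and viewed, about 8 in all and at most 12, crops included, and the job is handed in when it is done.

Besides the shell and the picture viewer there is one more tool, called after "Call:" as name(argument=value, ...), one argument or row to a line, values as JSON. drive_tool: Moves the arm, as the interface text tells. Its arguments: {"type":"object","properties":{"plan":{"type":"array","items":{"type":"array","items":{"type":"number","minimum":-1,"maximum":1}}},"claw":{"type":"number"}},"required":["plan"]}

```bash
ls; mkdir -p pics
cat > h.py <<'E'
import sys; sys.path.insert(0,'.')
import numpy as np, cv2
from station import manip, eyes, workorder
def grab(n):
    f=eyes.grab_frame(n); h=f['image'].shape[0]; f['f']=h/2/np.tan(np.radians(f['vfov'])/2); f['view']=np.array(f['view']); return f
def cloud(f):
    z=f['range_z']; v,u=np.mgrid[:z.shape[0],:z.shape[1]]
    p=np.stack([(u-f['cx'])/f['f']*z,(v-f['cy'])/f['f']*z,z],-1)
    R=f['view'][:3,:3];t=f['view'][:3,3]
    w=(p-t)@R; w[z==0]=np.nan; return w
def ray(f,u,v,zp):
    R=f['view'][:3,:3];t=f['view'][:3,3]
    c=-R.T@t; d=R.T@np.array([(u-f['cx'])/f['f'],(v-f['cy'])/f['f'],1]); return c+d*(zp-c[2])/d[2]
def proj(f,P):
    q=f['view'][:3,:3]@np.array(P)+f['view'][:3,3]; return q[:2]/q[2]*f['f']+[f['cx'],f['cy']]
def save(n,im,s=1): cv2.imwrite(f'pics/{n}.png',cv2.resize(im[...,::-1],None,fx=s,fy=s,interpolation=cv2.INTER_CUBIC))
E
python3 - <<'E'
from h import *
print(manip.state())
for n in('side','top'):
    f=grab(n); save(n+'0',f['image'],1.5); print(n,f['f'],f['cx'],f['cy'],f['view'].round(3).tolist())
    np.save(n+'0.npy',f,allow_pickle=True)
E
```

```text
pics
{'t': 0.0, 'joints': array([ 1.24551820e+00,  3.07573262e-01,  1.50772830e+00,  3.79527393e-06,
        1.32841887e+00, -7.34915708e-02]), 'dq': array([-1.48890530e-03, -6.69346406e-04,  1.51934280e-04,  2.87929044e-05,
       -2.88827903e-04,  1.66033619e-03]), 'effort': array([-3.30906159e-04, -4.57537723e+01, -2.51918238e+01, -1.56327092e-04,
        1.32587529e-02,  1.21152377e-05]), 'tool_pos': array([0.14315249, 0.55651426, 0.40375981]), 'eef_rot': array([ 5.86843143e-04,  7.90295532e-01,  6.12724930e-01, -8.87400216e-04]), 'force': array([ 0.68905049, -1.06224277,  1.05452667]), 'torque': array([-0.00373814, -0.00068835,  0.03436532]), 'finger_gap': 0.08572737823122288}
side 370.9037388021406 254.27798018301783 193.8601374467468 [[0.997, -0.076, -0.007, -0.536], [-0.06, -0.731, -0.68, 0.09], [0.047, 0.678, -0.733, 1.071], [0.0, 0.0, 0.0, 1.0]]
top 377.06777167076683 255.89088731663645 191.56228398437565 [[-0.022, -0.999, -0.034, 0.059], [-0.99, 0.026, -0.141, 0.542], [0.141, 0.031, -0.989, 1.127], [0.0, 0.0, 0.0, 1.0]]
```

View pics/side0.png

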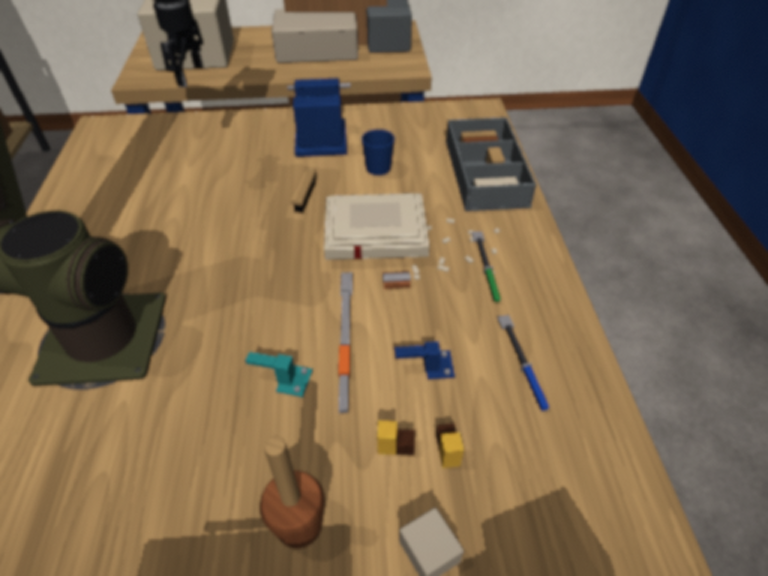

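View pics/top0.png

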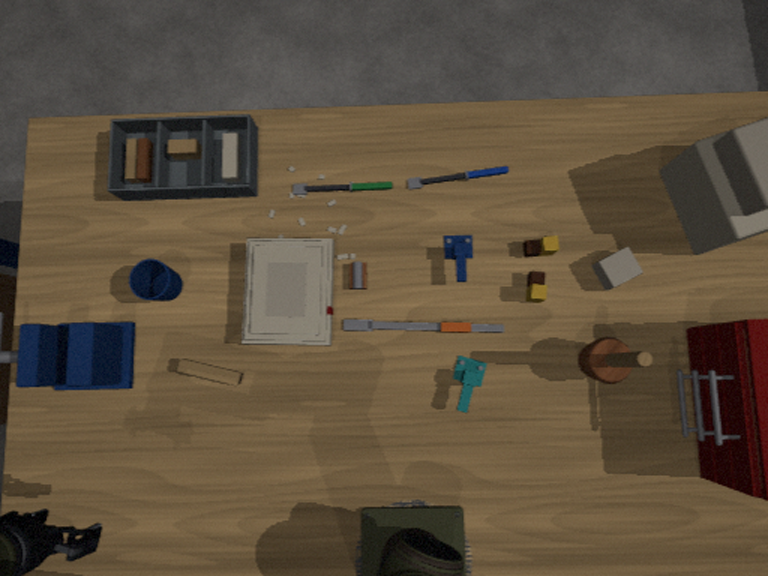

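The top view (1.5x) shows the slab at (288,290), its red mark at (329,310), the fulcrum at (358,275) and the blue keeper at (459,257). The turquoise decoy is at (468,382) and the bar lies between (343,325) and (504,328), with its toe at the left. The two shim candidates are yellow/dark at (541,246) and (537,287). The one at (541,246), or (450,445) in the side view, is farther from the base, so I choose it.

Run:
```python
from h import *
f=np.load('top0.npy',allow_pickle=True).item(); s=np.load('side0.npy',allow_pickle=True).item()
w=cloud(f); hsv=cv2.cvtColor(f['image'],cv2.COLOR_RGB2HSV)
def rect(name,u0,v0,u1,v1,zmin,zmax=1,hs=None,ww=w,hv=hsv):
    u0,v0,u1,v1=[int(a/1.5) for a in(u0,v0,u1,v1)]
    W=ww[v0:v1,u0:u1]; m=(W[...,2]>zmin)&(W[...,2]<zmax)
    if hs: H=hv[v0:v1,u0:u1]; m&=(H[...,0]>=hs[0])&(H[...,0]<=hs[1])&(H[...,1]>hs[2])
    P=W[m]; r=cv2.minAreaRect((P[:,:2]*1000).astype(np.float32))
    print(name,len(P),'c',np.round(r[0],1),'wh',np.round(r[1],1),'ang',round(r[2],2),'zmed',round(np.median(P[:,2])*1000,1),'z95',round(np.percentile(P[:,2],95)*1000,1)); return P
rect('bench',420,380,450,420,-1)
rect('slab',225,225,345,360,.055)
rect('red',320,295,340,325,0.015,1,None and 0)
rect('fulc',345,255,372,297,.012)
rect('keeper',435,225,480,290,.03)
rect('keeparm',450,250,475,290,.035)
rect('bar',335,310,515,342,.004)
rect('shaft',375,310,515,342,.0085)
rect('grip',335,310,515,342,.01,1,(2,13,150))
rect('shimA',515,230,570,262,.015)
rect('shimAy',515,230,570,262,.045)
rect('shimB',515,265,560,305,.015)
rect('shimBy',515,265,560,305,.045)
# red mark
for n,F in(('top',f),('side',s)):
    h=cv2.cvtColor(F['image'],cv2.COLOR_RGB2HSV); m=((h[...,0]>172)|(h[...,0]<4))&(h[...,1]>150)
    ww=cloud(F); 
    k=m&(ww[...,1]>.05)&(ww[...,1]<.2)&(ww[...,0]>.4)&(ww[...,0]<.7)&(ww[...,2]>.01); print(n,k.sum(),np.nanmean(ww[k],0).round(4),np.argwhere(k).mean(0))
ws=cloud(s);hs=cv2.cvtColor(s['image'],cv2.COLOR_RGB2HSV)
for n,b,z in(('sh A side',(432,415,470,470),.045),('slab',(310,180,440,240),.06),('fulc',(378,266,416,292),.015)): rect(n,*b,z,1,None,ws,hs)
im=f['image'][130:250,200:400]; save('crop0',im,4)
```

```text
bench 538 c [313.2 -52.7] wh [59.3 80.2] ang 88.17 zmed 0.3 z95 4.2
slab 3716 c [540.4 243.4] wh [179.  216.9] ang 88.42 zmed 68.5 z95 72.6
red 171 c [502.9 165.4] wh [21. 62.] ang 88.83 zmed 58.1 z95 64.2
fulc 185 c [575.3 102.2] wh [32.3 56.2] ang 89.25 zmed 20.0 z95 27.6
keeper 201 c [ 590.5 -110.7] wh [28.1 78.2] ang 86.8 zmed 52.2 z95 57.2
keeparm 163 c [ 584.3 -110.4] wh [28.1 65.8] ang 86.94 zmed 51.5 z95 57.2
bar 699 c [467.1 -34.6] wh [374.   66.5] ang 88.63 zmed 13.0 z95 23.4
shaft 468 c [461.7 -65.6] wh [264.7  18.6] ang 87.33 zmed 15.3 z95 24.2
grip 127 c [459.5 -99.9] wh [59.1 18.5] ang 88.83 zmed 22.5 z95 25.9
shimA 247 c [ 622.5 -279.4] wh [30.9 60.6] ang 3.15 zmed 37.3 z95 58.3
shimAy 112 c [ 623.7 -294.4] wh [30.5 30.2] ang 2.32 zmed 55.3 z95 59.0
shimB 233 c [ 540.4 -266.7] wh [30.1 60.8] ang 82.93 zmed 38.0 z95 58.1
shimBy 108 c [ 525.4 -264.8] wh [30.  30.6] ang 82.6 zmed 55.5 z95 58.7
top 14 [0.498  0.1574 0.0491] [206.78571429 219.5       ]
side 18 [0.4984 0.154  0.0443] [167.5 238. ]
sh A side 192 c [ 624.3 -298.3] wh [30. 31.] ang 3.38 zmed 56.6 z95 59.2
slab 1887 c [542.7 244.6] wh [160.3 204.1] ang 87.34 zmed 70.0 z95 72.7
fulc 138 c [576.3  98.7] wh [55.4 37.5] ang 2.16 zmed 21.7 z95 27.4
```

View pics/crop0.png

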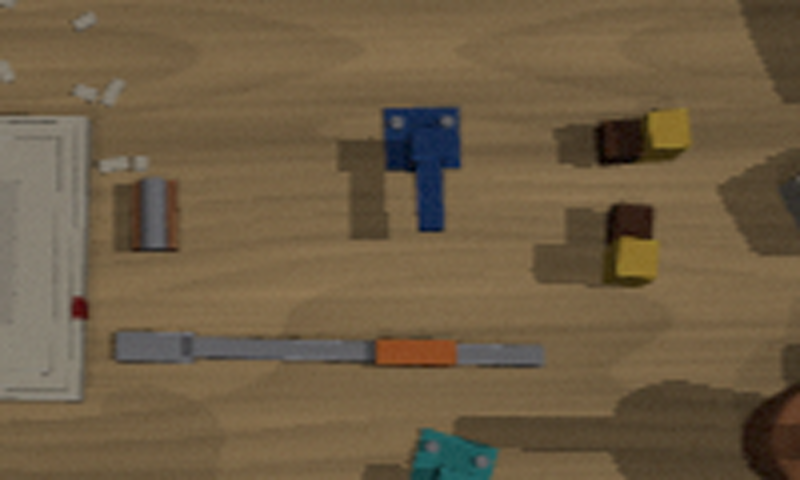

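The crop shows the slab's near edge from (90,118) to (82,400) and the red mark at (80,308). The fulcrum rod runs (153,180) to (153,250). The keeper arm tip is at (430,230), the bar toe at (115,346) and its tail at (543,355). The chosen shim has its yellow block at (668,130) with the blade to its left. Next I work out the frames and the first reach.

```bash
cat >> h.py <<'E'
from scipy.spatial.transform import Rotation as Ro
def pose(yaw=0,pitch=0):
    # tool down, tool x at world angle yaw; pitch>0: bar toe (world +y) goes down
    return Ro.from_euler('z',yaw)*Ro.from_euler('x',-pitch)*Ro.from_quat([1,0,0,0])
def cur():
    s=manip.state(); q=s['eef_rot']; return s,np.array(s['tool_pos']),Ro.from_quat([q[1],q[2],q[3],q[0]])
def rel(targets,p0=None,R0=None):
    if p0 is None: _,p0,R0=cur()
    for p,R in targets:
        d=R0.inv().apply(np.array(p)-p0); r=(R0.inv()*R).as_rotvec()/(2*np.pi)
        print(np.round(np.r_[d,r],4).tolist(),',')
E
python3 - <<'E'
from h import *
f=np.load('top0.npy',allow_pickle=True).item()
c=lambda u,v,z:(ray(f,200+u/4,130+v/4,z)*1000).round(1)
for n,u,v,z in(('slabedge far',90,118,.069),('slabedge near',82,400,.069),('rod far',153,180,.025),('rod near',153,250,.025),('arm tip',430,230,.051),('arm root',430,160,.051),('bar tip',115,346,.006),('bar tail',543,356,.014),('grip l',375,352,.022),('grip r',457,352,.022)): print(n,c(u,v,z))
rel([([.40,.25,.40],pose()),([.46,-.1,.30],pose()),([.46,-.1,.22],pose())])
E
```

```text
slabedge far [641.  144.4  69. ]
slabedge near [426.4 152.4  69. ]
rod far [599.8 100.3  25. ]
rod near [544.  101.2  25. ]
arm tip [ 550.1 -112.8   51. ]
arm root [ 604.5 -115.1   51. ]
bar tip [471.  133.9   6. ]
bar tail [ 454.4 -200.1   14. ]
grip l [460.1 -69.6  22. ]
grip r [ 458.6 -132.8   22. ]
[-0.2329, 0.3251, 0.0043, 0.0002, 0.0003, 0.2099] ,
[-0.5567, 0.4704, 0.1049, 0.0002, 0.0003, 0.2099] ,
[-0.5566, 0.4704, 0.1849, 0.0002, 0.0003, 0.2099] ,
```

Call:
drive_tool(
  plan=[
    [-0.233,0.325,0.004,0,0,0.21],
    [-0.233,0.325,0.004,0,0,0.21],
    [-0.233,0.325,0.004,0,0,0.21],
    [-0.233,0.325,0.004,0,0,0.21],
    [-0.233,0.325,0.004,0,0,0.21],
    [-0.233,0.325,0.004,0,0,0.21],
    [-0.233,0.325,0.004,0,0,0.21],
    [-0.557,0.47,0.105,0,0,0.21],
    [-0.557,0.47,0.105,0,0,0.21],
    [-0.557,0.47,0.105,0,0,0.21],
    [-0.557,0.47,0.105,0,0,0.21],
    [-0.557,0.47,0.105,0,0,0.21],
    [-0.557,0.47,0.105,0,0,0.21],
    [-0.557,0.47,0.105,0,0,0.21],
    [-0.557,0.47,0.105,0,0,0.21],
    [-0.557,0.47,0.105,0,0,0.21],
  ],
  claw=0,
)

```text
t: 2.1
tool_pos: [0.4592, -0.0989, 0.3]
eef_rot: [0.001, 1.0, 0.001, -0.0]
force: [-0.4, 0.4, -0.3]
finger_gap: 0.0852
```

Run:
```python
from h import *
s,p,R=cur(); print(p,R.as_euler('xyz'),s['force'],s['t'])
rel([([.4595,-.1005,.21],pose(-.05)),([.4595,-.1005,.178],pose(-.05))])
```

```text
[ 0.45921261 -0.09894735  0.30003057] [3.14022303e+00 7.52475819e-04 1.02322768e-03] [-0.37504576  0.39309596 -0.25664629] 2.1
[0.0004, 0.0014, 0.09, 0.0002, 0.0001, 0.0081] ,
[0.0004, 0.0014, 0.122, 0.0002, 0.0001, 0.0081] ,
```

Call:
drive_tool(
  plan=[
    [0,0.001,0.05,0,0,0.008],
    [0,0.001,0.09,0,0,0.008],
    [0,0.001,0.11,0,0,0.008],
    [0,0.001,0.122,0,0,0.008],
    [0,0.001,0.122,0,0,0.008],
  ],
)

```text
t: 2.72
tool_pos: [0.4591, -0.0993, 0.1779]
eef_rot: [0.001, 1.0, -0.024, -0.001]
force: [-0.1, 0.1, 0.9]
finger_gap: 0.0854
```

Call:
drive_tool(
  plan=[
    [0,0,0,0,0,0],
    [0,0,0,0,0,0],
    [0,0,0,0,0,0],
    [0,0,0,0,0,0],
    [0,0,0,0,0,0],
    [0,0,0,0,0,0],
  ],
  claw=1,
)

```text
t: 3.48
tool_pos: [0.4599, -0.0995, 0.1788]
eef_rot: [0.001, 1.0, -0.024, 0.001]
force: [1.2, 0.1, 6.0]
finger_gap: 0.0184
```

```bash
cat >> h.py <<'E'
F=np.array([.574,.1006]); YF=-.012
H=.1785; L=.235   # TCP over bar underside; tip ahead of grasp
OFF=np.array([0.,0.])
def f2w(x,y): c,s=np.cos(YF),np.sin(YF); return F+[c*x-s*y,s*x+c*y]
def barpose(xf,yf,z,yaw,pitch):
    "tip underside at fulcrum-frame (xf,yf), z; yaw rel to fulcrum; all m/rad"
    R=pose(yaw+YF,pitch); B=R*Ro.from_quat([1,0,0,0]).inv()
    tip=np.r_[f2w(xf,yf),z]; return tip+B.apply([OFF[0],-L,H]),R
E
python3 - <<'E'
from h import *
s,p,R=cur(); print(p)
rel([([p[0],p[1],.30],R),barpose(-.006,.025,.12,-.128,0),barpose(-.006,.025,.035,-.128,.22)])
E
```

```text
[ 0.45993947 -0.09953437  0.17877069]
[0.0002, 0.0002, -0.1212, 0.0, 0.0, 0.0] ,
[0.076, 0.004, -0.1196, 0.0002, -0.0002, 0.0146] ,
[0.08, -0.0405, -0.0817, -0.0347, -0.0018, 0.0145] ,
```

Call:
drive_tool(
  plan=[
    [0,0,-0.04,0,0,0],
    [0,0,-0.08,0,0,0],
    [0,0,-0.12,0,0,0],
    [0.03,0.002,-0.12,0,0,0.007],
    [0.06,0.004,-0.12,0,0,0.0145],
    [0.076,0.004,-0.12,0,0,0.0145],
    [0.078,-0.02,-0.105,-0.017,-0.001,0.0145],
    [0.08,-0.04,-0.09,-0.0345,-0.002,0.0145],
    [0.08,-0.0405,-0.082,-0.0347,-0.002,0.0145],
    [0.08,-0.0405,-0.082,-0.0347,-0.002,0.0145],
  ],
)

```text
t: 4.72
tool_pos: [0.5409, -0.0629, 0.2598]
eef_rot: [0.109, 0.992, -0.069, -0.01]
force: [-0.2, -0.2, -4.3]
finger_gap: 0.0186
```

Run:
```python
from h import *
s,p,R=cur(); print(s['t'],p,s['force'],s['finger_gap'])
P,Rt=barpose(-.006,.025,.035,-.128,.22); print('err mm',(p-P)*1000,'rot',(Rt.inv()*R).as_rotvec())
B=R*Ro.from_quat([1,0,0,0]).inv(); tip=p-B.apply([0,-L,H])
for n in('top','side'):
    f=grab(n); np.save(n+'1.npy',f,allow_pickle=True)
    a=proj(f,tip); print(n,'tip px',a, 'tail',proj(f,tip-B.apply([0,.335,0])),'fulc',proj(f,np.r_[F,.025]),'tail armtip',proj(f,np.r_[f2w(-.022,-.215),.05]))
    if n=='top': save('st_top',f['image'][130:250,200:360],4)
    else: save('st_side',f['image'][130:290,170:330],4)
```

```text
4.725 [ 0.54093129 -0.06286566  0.25978687] [-0.1783254  -0.20669885 -4.32370814] 0.01856775200173684
err mm [-0.80265248 -0.01664679 -0.69478206] rot [ 0.0016481  -0.00418161 -0.00148586]
top tip px [229.89677301 185.16887936] tail [339.39719086 193.62912996] fulc [238.28508251 183.06632556] tail armtip [307.89951114 187.76473448]
side tip px [260.32632596 174.64086766] tail [253.40230189 248.59226568] fulc [263.45440653 182.48554393] tail armtip [261.82308038 233.9821704 ]
```

View pics/st_top.png

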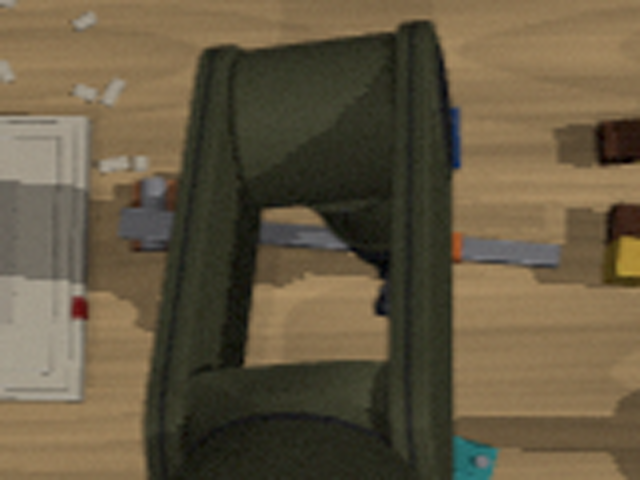

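View pics/st_side.png

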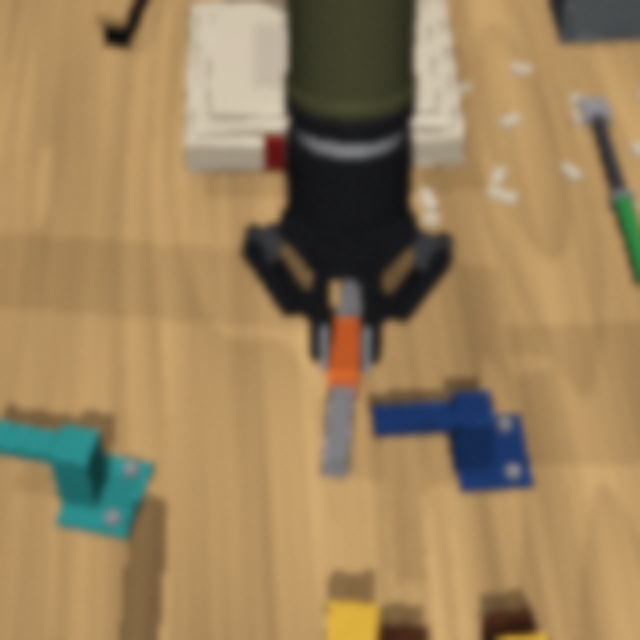

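The bar agrees with the model to within 1 px: tip at crop (119,223), tail at (559,255). The tail clears the keeper arm on the -x side. Next I pitch it further and bring the toe just under the face.

```bash
cat >> h.py <<'E'
def ins(y,c=.0015,zt=.0085,xo=0):
    p=np.arctan((.0253+c-zt)/y); return barpose(xo+(y-.08)*.129,y,zt,-.128,p)
E
python3 - <<'E'
from h import *
rel([barpose(-.0065,.028,.022,-.128,.30),barpose(-.005,.042,.0155,-.128,.30),ins(.062)])
print()
_,p0,R0=ins(.062)[0],*ins(.062)
rel([ins(.062+.0005*i) for i in range(1,9)],p0,R0)
E
```

```text
[-0.0009, -0.0217, -0.0058, -0.0129, 0.0002, -0.0001] ,
[-0.0012, -0.0368, -0.0025, -0.0129, 0.0002, -0.0001] ,
[-0.0011, -0.0555, 0.0028, -0.0108, 0.0002, -0.0001] ,

[0.0, -0.0001, 0.0004, 0.0003, 0.0, -0.0] ,
[0.0, -0.0002, 0.0007, 0.0007, 0.0, 0.0] ,
[0.0, -0.0003, 0.0011, 0.001, 0.0, 0.0] ,
[0.0, -0.0004, 0.0014, 0.0014, -0.0, -0.0] ,
[0.0, -0.0005, 0.0018, 0.0017, 0.0, 0.0] ,
[0.0, -0.0007, 0.0021, 0.002, 0.0, 0.0] ,
[0.0, -0.0008, 0.0024, 0.0023, 0.0, 0.0] ,
[0.0, -0.0009, 0.0028, 0.0026, 0.0, 0.0] ,
```

Call:
drive_tool(
  plan=[
    [-0.001,-0.011,-0.003,-0.0065,0,0],
    [-0.001,-0.022,-0.006,-0.013,0,0],
    [-0.001,-0.03,-0.004,-0.013,0,0],
    [-0.001,-0.037,-0.0025,-0.013,0,0],
    [-0.001,-0.043,-0.001,-0.0122,0,0],
    [-0.001,-0.049,0.001,-0.0115,0,0],
    [-0.001,-0.053,0.002,-0.011,0,0],
    [-0.001,-0.0555,0.003,-0.0108,0,0],
    [-0.001,-0.0555,0.003,-0.0108,0,0],
    [-0.001,-0.0555,0.003,-0.0108,0,0],
  ],
)

```text
t: 6.08
tool_pos: [0.5481, -0.0106, 0.2461]
eef_rot: [0.143, 0.987, -0.07, -0.011]
force: [-0.0, 0.3, -3.7]
finger_gap: 0.0182
```

```bash
cat >> h.py <<'E'
def stat():
    s,p,R=cur(); B=R*Ro.from_quat([1,0,0,0]).inv(); tip=p-B.apply([0,-L,H]); c,sn=np.cos(YF),np.sin(YF); d=tip[:2]-F
    e=B.as_euler('ZXY'); ft=np.array([c*d[0]+sn*d[1],-sn*d[0]+c*d[1],tip[2]])
    ax=B.apply([0,1,0]); up=B.apply([0,0,1]); zr=tip[2]+ft[1]*-ax[2]/ax[1]
    print('t',round(s['t'],2),'tip_f mm',(ft*1000).round(1),'yawrel',round(e[0]-YF,4),'pitch',round(-e[1],4),'roll',round(e[2],4),'under@rod',round(zr*1000,1),'F',np.round(s['force'],1),'T',np.round(s['torque'],2),'gap',round(s['finger_gap'],4)); return s,p,R,ft
E
python3 - <<'E'
from h import *
stat(); rel([ins(.065),ins(.068),ins(.071)])
E
```

```text
t 6.08 tip_f mm [-2.4 62.   8.4] yawrel -0.1287 pitch 0.2868 roll 0.0013 under@rod 26.8 F [-0.   0.3 -3.7] T [ 0.29 -0.12 -0.01] gap 0.0182
[-0.0001, -0.0007, 0.0019, 0.002, 0.0002, -0.0001] ,
[-0.0001, -0.0016, 0.0038, 0.0038, 0.0002, -0.0001] ,
[-0.0001, -0.0027, 0.0055, 0.0055, 0.0002, -0.0001] ,
```

Call:
drive_tool(
  plan=[
    [0,-0.0003,0.001,0.001,0,0],
    [0,-0.0007,0.0019,0.002,0,0],
    [0,-0.0012,0.0028,0.003,0,0],
    [0,-0.0014,0.0032,0.0033,0,0],
    [0,-0.0014,0.0032,0.0033,0,0],
  ],
)

```text
t: 6.7
tool_pos: [0.5481, -0.0102, 0.2425]
eef_rot: [0.132, 0.989, -0.07, -0.01]
force: [0.3, -0.1, -4.3]
finger_gap: 0.0184
```

Run:
```python
from h import *
stat(); rel([ins(.068),ins(.070),ins(.072),ins(.075)])
```

```text
t 6.7 tip_f mm [-1.7 67.2  8.5] yawrel -0.1287 pitch 0.2661 roll 0.0014 under@rod 27.0 F [ 0.3 -0.1 -4.3] T [ 0.32 -0.06 -0.  ] gap 0.0184
[-0.0001, -0.0002, 0.0006, 0.0005, 0.0002, -0.0001] ,
[-0.0001, -0.0009, 0.0017, 0.0017, 0.0002, -0.0001] ,
[-0.0001, -0.0016, 0.0028, 0.0027, 0.0002, -0.0001] ,
[-0.0001, -0.0029, 0.0043, 0.0043, 0.0002, -0.0001] ,
```

Call:
drive_tool(
  plan=[
    [0,-0.0004,0.001,0.001,0,0],
    [0,-0.0009,0.0017,0.0017,0,0],
    [0,-0.0009,0.0017,0.0017,0,0],
  ],
)

```text
t: 7.08
tool_pos: [0.5481, -0.0098, 0.2406]
eef_rot: [0.127, 0.989, -0.07, -0.01]
force: [1.0, 0.1, -4.5]
finger_gap: 0.0185
```

Call:
drive_tool(
  plan=[
    [0,-0.0004,0.0006,0.0005,0,0],
    [0,-0.0008,0.0011,0.001,0,0],
    [0,-0.0008,0.0011,0.001,0,0],
  ],
)

```text
t: 7.45
tool_pos: [0.5482, -0.01, 0.2395]
eef_rot: [0.125, 0.99, -0.07, -0.01]
force: [-0.3, -4.9, -2.2]
finger_gap: 0.0186
```

Run:
```python
from h import *
stat(); rel([ins(.074),ins(.076),ins(.078),ins(.080)])
```

```text
t 7.45 tip_f mm [-1.3 71.   8.3] yawrel -0.1285 pitch 0.2506 roll 0.0017 under@rod 26.6 F [-0.3 -4.9 -2.2] T [-0.63  0.08  0.04] gap 0.0186
[-0.0001, -0.0015, 0.001, 0.0013, 0.0003, -0.0001] ,
[-0.0001, -0.0023, 0.0019, 0.0023, 0.0003, -0.0001] ,
[-0.0001, -0.0033, 0.0028, 0.0032, 0.0003, -0.0001] ,
[-0.0001, -0.0043, 0.0036, 0.0041, 0.0003, -0.0001] ,
```

Contact with the lug at about 20 mm in, with Fy at -4.9 N. I set the bar on the rod and start levering.

```bash
cat >> h.py <<'E'
def lev(p,y0=.0705,y1=.0718,x=-.0013,yaw=-.1285,c=-.0005,pm=.25):
    y=y0+(y1-y0)*(pm-p)/pm; return barpose(x,y,.015+.010/np.cos(p)+c-y*np.tan(p),yaw,p)
E
python3 - <<'E'
from h import *
stat(); rel([lev(.25,c=.0),lev(.22),lev(.19),lev(.16),lev(.13),lev(.1)])
E
```

```text
t 7.45 tip_f mm [-1.3 71.   8.3] yawrel -0.1285 pitch 0.2506 roll 0.0017 under@rod 26.6 F [-0.3 -4.9 -2.2] T [-0.63  0.08  0.04] gap 0.0186
[-0.0002, 0.0003, 0.0012, 0.0001, 0.0003, -0.0] ,
[-0.0002, 0.0058, 0.0067, 0.0049, 0.0003, -0.0] ,
[-0.0003, 0.0112, 0.0119, 0.0096, 0.0003, -0.0] ,
[-0.0003, 0.0164, 0.0173, 0.0144, 0.0003, -0.0] ,
[-0.0003, 0.0214, 0.0228, 0.0192, 0.0003, -0.0] ,
[-0.0003, 0.0261, 0.0284, 0.024, 0.0003, -0.0] ,
```

Call:
drive_tool(
  plan=[
    [0,0.0003,0.0006,0,0,0],
    [0,0.0003,0.0012,0,0,0],
    [0,0.003,0.004,0.0025,0,0],
    [0,0.0058,0.0067,0.0049,0,0],
    [0,0.0085,0.0093,0.0073,0,0],
    [0,0.0112,0.0119,0.0096,0,0],
    [0,0.0138,0.0146,0.012,0,0],
    [0,0.0164,0.0173,0.0144,0,0],
    [0,0.0164,0.0173,0.0144,0,0],
  ],
)

```text
t: 8.57
tool_pos: [0.5455, -0.0297, 0.2272]
eef_rot: [0.079, 0.994, -0.071, -0.006]
force: [0.2, 6.2, 4.7]
finger_gap: 0.0182
```

Run:
```python
from h import *
stat(); rel([lev(p) for p in(.14,.12,.1,.08,.06,.04,.02,0,-.02)])
```

```text
t 8.57 tip_f mm [-0.6 71.7 13.9] yawrel -0.1297 pitch 0.158 roll 0.0005 under@rod 25.5 F [0.2 6.2 4.7] T [ 0.69 -0.04  0.1 ] gap 0.0182
[-0.0004, 0.0039, 0.0037, 0.0029, 0.0001, -0.0002] ,
[-0.0004, 0.0075, 0.0071, 0.006, 0.0001, -0.0002] ,
[-0.0004, 0.0109, 0.0106, 0.0092, 0.0001, -0.0002] ,
[-0.0004, 0.0143, 0.0141, 0.0124, 0.0001, -0.0002] ,
[-0.0005, 0.0176, 0.0177, 0.0156, 0.0001, -0.0002] ,
[-0.0005, 0.0207, 0.0213, 0.0188, 0.0001, -0.0002] ,
[-0.0005, 0.0238, 0.025, 0.022, 0.0001, -0.0002] ,
[-0.0005, 0.0268, 0.0288, 0.0251, 0.0001, -0.0002] ,
[-0.0005, 0.0296, 0.0325, 0.0283, 0.0001, -0.0002] ,
```

Call:
drive_tool(
  plan=[
    [0,0.0025,0.0018,0.0014,0,0],
    [0,0.0039,0.0037,0.0029,0,0],
    [0,0.0057,0.0054,0.0045,0,0],
    [0,0.0075,0.0071,0.006,0,0],
    [0,0.0092,0.0088,0.0076,0,0],
    [0,0.0109,0.0106,0.0092,0,0],
    [0,0.0126,0.0123,0.0108,0,0],
    [0,0.0143,0.0141,0.0124,0,0],
    [0,0.0143,0.0141,0.0124,0,0],
  ],
)

```text
t: 9.7
tool_pos: [0.5433, -0.0454, 0.2159]
eef_rot: [0.039, 0.997, -0.071, -0.003]
force: [-0.5, 6.7, 4.8]
finger_gap: 0.0185
```

Run:
```python
from h import *
stat(); rel([lev(p,y1=.0723) for p in(.08,.06,.04,.02,0,-.02,-.03,-.04)])
f=grab('top'); s=grab('side')
for F_ in (s,):
    h=cv2.cvtColor(F_['image'],cv2.COLOR_RGB2HSV); m=((h[...,0]>172)|(h[...,0]<4))&(h[...,1]>150); ww=cloud(F_)
    k=m&(ww[...,1]>.05)&(ww[...,1]<.2)&(ww[...,0]>.4)&(ww[...,0]<.7)&(ww[...,2]>.01); print(k.sum(),np.nanmean(ww[k],0).round(4),np.argwhere(k).mean(0))
```

```text
t 9.7 tip_f mm [-0.4 72.2 19.6] yawrel -0.1301 pitch 0.078 roll -0.0001 under@rod 25.3 F [-0.5  6.7  4.8] T [0.88 0.02 0.25] gap 0.0185
[-0.0005, 0.0002, 0.0004, -0.0003, 0.0, -0.0003] ,
[-0.0005, 0.0037, 0.0037, 0.0029, -0.0, -0.0003] ,
[-0.0005, 0.0071, 0.0071, 0.0061, -0.0, -0.0003] ,
[-0.0005, 0.0104, 0.0105, 0.0092, -0.0, -0.0003] ,
[-0.0006, 0.0136, 0.014, 0.0124, -0.0, -0.0003] ,
[-0.0006, 0.0167, 0.0175, 0.0156, -0.0, -0.0003] ,
[-0.0006, 0.0182, 0.0193, 0.0172, -0.0, -0.0003] ,
[-0.0006, 0.0197, 0.0211, 0.0188, -0.0, -0.0003] ,
20 [0.4988 0.1553 0.0502] [165.85 238.05]
```

Call:
drive_tool(
  plan=[
    [0,0.002,0.002,0.0015,0,0],
    [0,0.0037,0.0037,0.0029,0,0],
    [0,0.0054,0.0054,0.0045,0,0],
    [0,0.0071,0.0071,0.0061,0,0],
    [0,0.0088,0.0088,0.0076,0,0],
    [0,0.0104,0.0105,0.0092,0,0],
    [0,0.012,0.0122,0.0108,0,0],
    [0,0.0136,0.014,0.0124,0,0],
    [0,0.0152,0.0158,0.014,0,0],
    [0,0.0167,0.0175,0.0156,0,0],
    [0,0.0167,0.0175,0.0156,0,0],
  ],
)

```text
t: 11.18
tool_pos: [0.5408, -0.0632, 0.2003]
eef_rot: [-0.01, 0.997, -0.071, 0.001]
force: [-1.6, 3.7, 6.6]
finger_gap: 0.0184
```

```bash
cat >> h.py <<'E'
def red():
    F_=grab('side'); h=cv2.cvtColor(F_['image'],cv2.COLOR_RGB2HSV); m=((h[...,0]>172)|(h[...,0]<4))&(h[...,1]>150); ww=cloud(F_)
    k=m&(ww[...,1]>.05)&(ww[...,1]<.2)&(ww[...,0]>.4)&(ww[...,0]<.7)&(ww[...,2]>.01); print('red',k.sum(),np.nanmean(ww[k],0).round(4),np.argwhere(k).mean(0).round(2))
    return F_
E
python3 - <<'E'
from h import *
s,p,R,ft=stat(); s=red()
B=R*Ro.from_quat([1,0,0,0]).inv(); tip=p-B.apply([0,-L,H]); q=tip-B.apply([0,.288,0]); print('under at keeper',q, 'arm tip',f2w(-.022,-.215))
save('lev',s['image'][130:270,190:330],5)
E
```

```text
t 11.18 tip_f mm [-0.2 72.4 26.7] yawrel -0.1298 pitch -0.0205 roll -0.0007 under@rod 25.2 F [-1.6  3.7  6.6] T [0.41 0.12 0.23] gap 0.0184
red 21 [0.499  0.1564 0.057 ] [164. 238.]
under at keeper [ 0.53394039 -0.11203809  0.02077046] arm tip [ 0.54942165 -0.11412053]
```

View pics/lev.png

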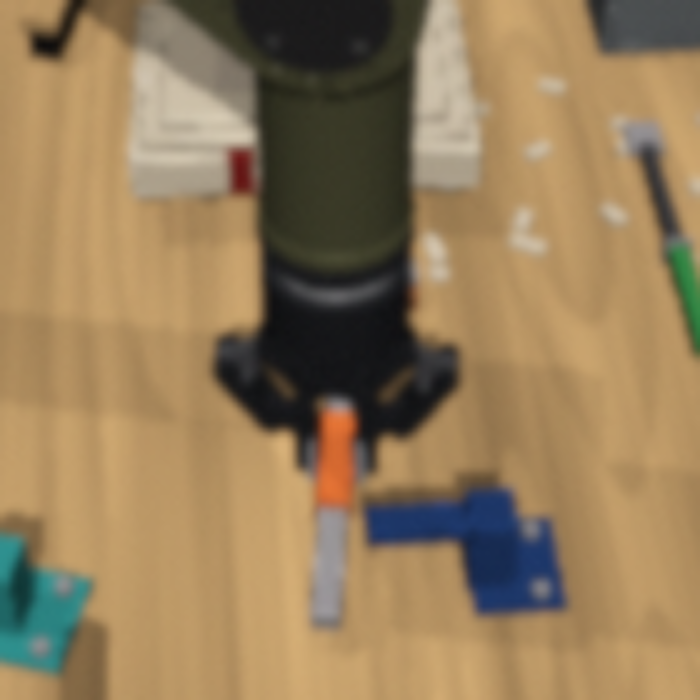

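The red mark has risen about 12.7 mm, and the tail lies beside the keeper arm with its top about 5 mm below the arm's underside. I swing it in, pivoting at the toe.

Run:
```python
from h import *
rel([barpose(-.0002,.0722,.0267,y,-.0215) for y in(-.13,-.11,-.09,-.07,-.05,-.03,-.012)])
```

```text
[0.0001, 0.0004, 0.0002, 0.0002, -0.0001, 0.0001] ,
[0.0049, 0.0004, 0.0003, 0.0002, -0.0002, -0.0031] ,
[0.0097, 0.0002, 0.0003, 0.0002, -0.0003, -0.0063] ,
[0.0145, 0.0, 0.0003, 0.0002, -0.0003, -0.0095] ,
[0.0192, -0.0003, 0.0003, 0.0002, -0.0004, -0.0127] ,
[0.024, -0.0008, 0.0003, 0.0002, -0.0005, -0.0159] ,
[0.0282, -0.0012, 0.0003, 0.0002, -0.0005, -0.0187] ,
```

Call:
drive_tool(
  plan=[
    [0.002,0.0003,0.001,0,0,-0.0015],
    [0.0049,0.0004,0.001,0,0,-0.0031],
    [0.0073,0.0003,0.001,0,0,-0.0047],
    [0.0097,0.0002,0.001,0,0,-0.0063],
    [0.0121,0.0001,0.001,0,0,-0.0079],
    [0.0145,0,0.001,0,0,-0.0095],
    [0.0145,0,0.001,0,0,-0.0095],
  ],
)

```text
t: 12.1
tool_pos: [0.5531, -0.0648, 0.1993]
eef_rot: [-0.011, 0.999, -0.04, -0.001]
force: [-5.2, 2.9, 6.4]
finger_gap: 0.0183
```

Run:
```python
from h import *
s,p,R,ft=stat(); red()
B=R*Ro.from_quat([1,0,0,0]).inv(); tip=p-B.apply([0,-L,H]); q=tip-B.apply([0,.288,0]); print('under at keeper',q)
rel([barpose(-.0002,.0722,ft[2],y,-.0215) for y in(-.07,-.05,-.03,-.012)])
```

```text
t 12.1 tip_f mm [-3.2 72.6 25.8] yawrel -0.0685 pitch -0.0211 roll 0.0035 under@rod 24.2 F [-5.2  2.9  6.4] T [0.61 0.76 0.54] gap 0.0183
red 16 [0.4955 0.1569 0.0579] [163.75 236.88]
under at keeper [ 0.54852509 -0.11381958  0.01968405]
[0.002, 0.0002, 0.0001, 0.0001, 0.0005, 0.0002] ,
[0.0068, 0.0002, 0.0001, 0.0001, 0.0005, -0.0029] ,
[0.0116, 0.0, 0.0001, 0.0001, 0.0004, -0.0061] ,
[0.0159, -0.0002, 0.0001, 0.0001, 0.0003, -0.009] ,
```

Call:
drive_tool(
  plan=[
    [0.003,0.0002,0.0005,0,0.0004,0],
    [0.0058,0.0002,0.0005,0,0.0004,-0.0015],
    [0.0085,0.0002,0.0005,0,0.0004,-0.003],
    [0.011,0.0001,0.0005,0,0.0004,-0.0045],
    [0.0135,0,0.0005,0,0.0004,-0.006],
    [0.0157,-0.0001,0.0005,0,0.0004,-0.0075],
    [0.0178,-0.0002,0.0005,0,0.0004,-0.009],
    [0.0178,-0.0002,0.0005,0,0.0004,-0.009],
  ],
)

```text
t: 13.15
tool_pos: [0.5672, -0.0657, 0.1981]
eef_rot: [-0.011, 1.0, -0.01, -0.005]
force: [-8.8, 0.8, 7.8]
finger_gap: 0.0184
```

Run:
```python
from h import *
s,p,R,ft=stat(); f=red()
B=R*Ro.from_quat([1,0,0,0]).inv(); tip=p-B.apply([0,-L,H]); q=tip-B.apply([0,.288,0]); print('under at keeper',q)
save('sw',f['image'][130:270,190:330],5)
```

```text
t 13.15 tip_f mm [-4.5 72.4 24.8] yawrel -0.0087 pitch -0.0217 roll 0.0097 under@rod 23.2 F [-8.8  0.8  7.8] T [0.49 1.45 0.97] gap 0.0184
red 18 [0.4927 0.1585 0.0579] [163.44 235.94]
under at keeper [ 0.56442175 -0.11478914  0.01851337]
```

View pics/sw.png

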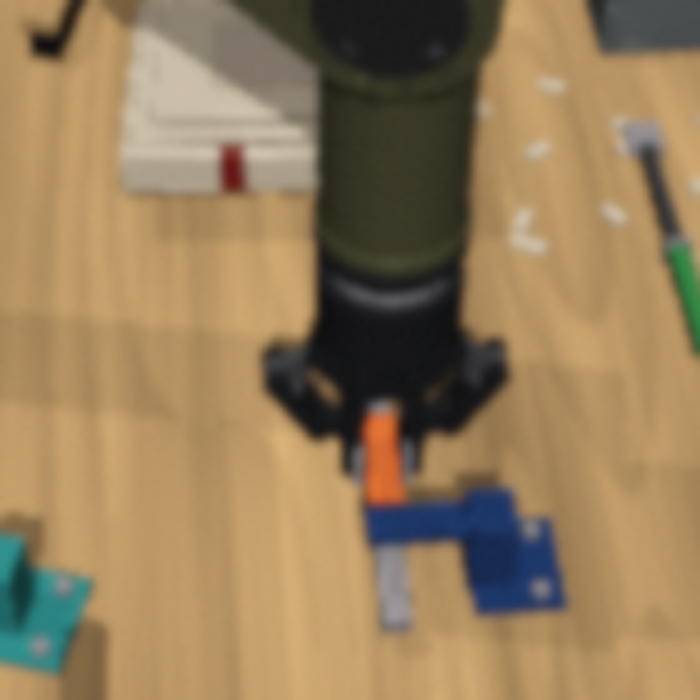

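Call:
drive_tool(
  plan=[
    [0.0035,0,0.0005,0,0.0004,-0.0012],
    [0.006,0,0.0005,0,0.0004,-0.0025],
    [0.0085,0,0.0005,0,0.0004,-0.0038],
    [0.0085,0,-0.001,0,0.0004,-0.0038],
    [0.008,0,-0.002,-0.001,0.0004,-0.0038],
    [0.0075,0,-0.003,-0.002,0.0004,-0.0038],
    [0.007,0,-0.0035,-0.003,0.0004,-0.0038],
    [0.007,0,-0.0035,-0.003,0.0004,-0.0038],
  ],
)

```text
t: 14.2
tool_pos: [0.5717, -0.0636, 0.2012]
eef_rot: [-0.004, 1.0, 0.002, -0.007]
force: [-5.3, 10.9, 6.1]
finger_gap: 0.0188
```

Run:
```python
from h import *
s,p,R,ft=stat(); f=red()
B=R*Ro.from_quat([1,0,0,0]).inv(); tip=p-B.apply([0,-L,H]); q=tip-B.apply([0,.288,0]); print('under at keeper',q)
```

```text
t 14.2 tip_f mm [-6.5 72.2 24.6] yawrel 0.016 pitch -0.0081 roll 0.0132 under@rod 24.1 F [-5.3 10.9  6.1] T [1.96 0.73 0.61] gap 0.0188
red 17 [0.4927 0.1581 0.0575] [163.65 235.94]
under at keeper [ 0.56954438 -0.11514074  0.0223094 ]
```

Call:
drive_tool(
  plan=[
    [0,0,0,0,0,0],
    [0,0,0,0,0,0],
  ],
)

```text
t: 14.5
tool_pos: [0.5711, -0.0634, 0.2017]
eef_rot: [-0.004, 1.0, 0.003, -0.007]
force: [-2.2, 3.0, 6.4]
finger_gap: 0.0188
```

Call:
drive_tool(
  plan=[
    [0,0,0,0,0,0],
    [0,0,0,0,0,0],
    [0,0,0,0,0,0],
    [0,0,0,0,0,0],
  ],
  claw=0.45,
)

```text
t: 15.0
tool_pos: [0.5712, -0.0636, 0.2015]
eef_rot: [-0.004, 1.0, 0.003, -0.007]
force: [-0.3, -0.1, -0.6]
finger_gap: 0.047
```

Run:
```python
from h import *
s,p,R,ft=stat(); f=red()
rel([(p+[0,0,.05],R),(p+[0,0,.11],pose())])
```

```text
t 15.0 tip_f mm [-7.4 72.2 25.1] yawrel 0.017 pitch -0.0085 roll 0.0142 under@rod 24.4 F [-0.3 -0.1 -0.6] T [-0.01 -0.    0.01] gap 0.047
red 19 [0.4924 0.1574 0.0555] [164.26 235.89]
[-0.0007, -0.0004, -0.05, 0.0, 0.0, 0.0] ,
[-0.0016, -0.0009, -0.11, -0.0013, 0.0023, 0.0008] ,
```

Run:
```python
from h import *
s,p,R=cur()
a=[(p+[0,0,.11],pose()),([.6238,-.2955,.31],pose(.05)),([.6238,-.2955,.20],pose(.05))]
rel(a)
```

```text
[-0.0016, -0.0009, -0.11, -0.0013, 0.0023, 0.0008] ,
[0.0499, 0.2313, -0.1111, -0.0014, 0.0022, -0.0071] ,
[0.0515, 0.2322, -0.0011, -0.0014, 0.0022, -0.0071] ,
```

Call:
drive_tool(
  plan=[
    [-0.001,0,-0.03,0,0,0],
    [-0.001,-0.001,-0.07,0,0,0],
    [-0.0016,-0.001,-0.11,-0.0013,0.0023,0.001],
    [0.015,0.06,-0.111,-0.0014,0.0022,-0.002],
    [0.03,0.12,-0.111,-0.0014,0.0022,-0.005],
    [0.045,0.18,-0.111,-0.0014,0.0022,-0.007],
    [0.05,0.231,-0.111,-0.0014,0.0022,-0.007],
    [0.05,0.231,-0.111,-0.0014,0.0022,-0.007],
    [0.05,0.231,-0.111,-0.0014,0.0022,-0.007],
  ],
  claw=0.3,
)

```text
t: 16.18
tool_pos: [0.6234, -0.295, 0.3093]
eef_rot: [-0.001, 1.0, 0.024, -0.001]
force: [-0.7, -0.5, -0.3]
finger_gap: 0.06
```

Run:
```python
from h import *
s,p,R=cur(); print(s['t'],p,s['finger_gap'])
f=red(); t=grab('top'); np.save('top2.npy',t,allow_pickle=True); np.save('side2.npy',f,allow_pickle=True)
w=cloud(t); w0=cloud(np.load('top0.npy',allow_pickle=True).item())
for n,W in(('before',w0),('now',w)):
    S=W[150:240,155:225].reshape(-1,3); S=S[(S[:,2]>.055)&(S[:,2]<.1)]
    A=np.c_[S[:,:2],np.ones(len(S))]; c,*_=np.linalg.lstsq(A,S[:,2],rcond=None)
    r=cv2.minAreaRect((S[:,:2]*1000).astype(np.float32)); print(n,len(S),'tilt',c.round(4),'top z at mark',c@[.5,.155,1],'heel',c@[.54,.325,1],r)
save('up',t['image'][130:250,150:350],4)
rel([([.6238,-.2955,.20],pose(.05))])
```

```text
16.175 [ 0.62344954 -0.29500772  0.30926914] 0.059972734134908244
red 21 [0.4926 0.1584 0.0559] [163.95 235.95]
before 3716 tilt [0.0022 0.0072 0.0643] top z at mark 0.06653255279907591 heel 0.0678486538883071 ((540.3925170898438, 243.36595153808594), (179.0419464111328, 216.9097900390625), 88.42444610595703)
now 4019 tilt [ 0.0061 -0.0453  0.0804] top z at mark 0.07647099389326767 heel 0.06901016344539414 ((538.2364501953125, 246.78543090820312), (178.9169464111328, 220.3019256591797), 86.30097961425781)
[0.0002, 0.0018, 0.1096, -0.0002, 0.0002, 0.0] ,
```

View pics/up.png

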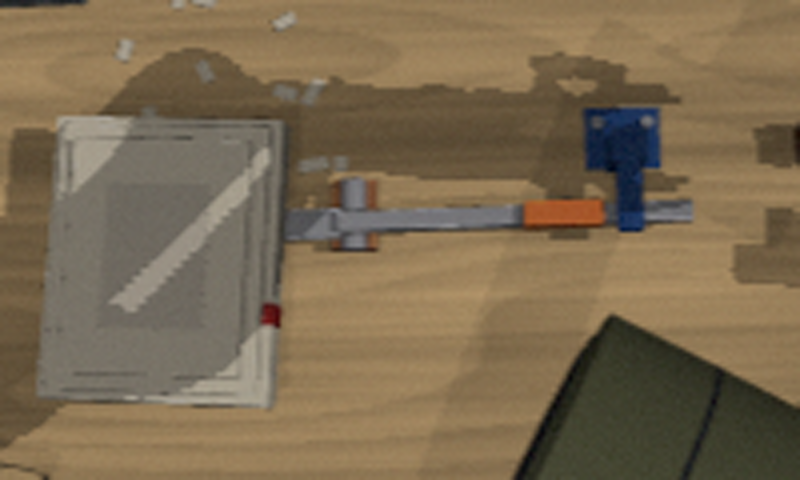

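The top view shows the tail held under the blue arm at (630,190), the slab lifted with a slight turn, and the red mark at (270,315). My lift estimates disagree, so I check the edge height from the side view.

Run:
```python
from h import *
a=np.load('side0.npy',allow_pickle=True).item(); b=np.load('side2.npy',allow_pickle=True).item()
for n,f,cs in(('before',a,[(222,234)]),('now',b,[(220,230),(242,255)])):
    for c0,c1 in cs:
        g=f['image'][150:182,c0:c1].astype(float).mean((1,2)); print(n,c0,g.round(0).astype(int).tolist())
    h=cv2.cvtColor(f['image'],cv2.COLOR_RGB2HSV)
    sub=f['image'][155:180,232:242].astype(int); print((sub[...,0]-sub[...,1]).max(1).tolist())
def vz(f,u,v,y):
    R=f['view'][:3,:3];t=f['view'][:3,3];c=-R.T@t;d=R.T@np.array([(u-f['cx'])/f['f'],(v-f['cy'])/f['f'],1]); return c+d*(y-c[1])/d[1]
print('row->z at y=.153:',[(v,vz(b,236,v,.153).round(4).tolist()) for v in(160,165,170,175)])
# bar tilt from top depth
w=cloud(np.load('top2.npy',allow_pickle=True).item())
for u in(228,250,265,275,285,303,320):
    v=np.arange(180,188); print(u,np.nanmax(w[v,u,2]).round(4),w[184,u].round(4))
```

```text
before 222 [177, 177, 177, 178, 177, 178, 178, 174, 162, 157, 165, 170, 163, 157, 166, 172, 159, 141, 134, 132, 130, 124, 113, 110, 113, 116, 116, 117, 119, 124, 127, 128]
[13, 12, 12, 11, 12, 13, 13, 15, 30, 56, 72, 70, 67, 66, 66, 64, 55, 41, 34, 33, 33, 34, 33, 34, 35]
now 220 [153, 160, 171, 178, 175, 179, 197, 207, 198, 186, 199, 213, 206, 188, 179, 177, 175, 170, 159, 147, 146, 149, 150, 150, 151, 151, 152, 154, 159, 164, 165, 166]
now 242 [97, 109, 116, 117, 120, 132, 141, 136, 123, 121, 127, 122, 109, 104, 107, 115, 124, 127, 125, 131, 142, 151, 155, 157, 158, 158, 159, 163, 168, 172, 173, 173]
[12, 12, 12, 15, 36, 67, 82, 86, 87, 88, 89, 88, 81, 64, 47, 40, 37, 37, 38, 38, 38, 38, 38, 39, 39]
row->z at y=.153: [(160, [0.4935, 0.153, 0.0772]), (165, [0.4926, 0.153, 0.0564]), (170, [0.4917, 0.153, 0.035]), (175, [0.4907, 0.153, 0.0131])]
228 0.0316 [0.571  0.1325 0.0305]
250 0.0449 [0.5675 0.0631 0.0402]
265 0.0415 [0.5665 0.0166 0.0387]
275 0.043 [ 0.5655 -0.0144  0.0396]
285 0.0525 [ 0.563  -0.0448  0.0497]
303 0.0423 [ 0.5635 -0.1009  0.0375]
320 0.0425 [ 0.5618 -0.153   0.0389]
```

Lower-edge rows shift 171.4 → 168.0, which is about 14.6 mm of lift and puts the edge near 38.6 mm. That matches the expected 36–41 mm. Next I grasp the shim.

Call:
drive_tool(
  plan=[
    [0,0.001,0.05,0,0,0],
    [0,0.0015,0.09,0,0,0],
    [0,0.0015,0.109,0,0,0],
    [0,0.0015,0.109,0,0,0],
  ],
)

```text
t: 16.77
tool_pos: [0.6233, -0.2939, 0.1995]
eef_rot: [-0.001, 1.0, 0.026, -0.002]
force: [0.1, 0.5, -0.1]
finger_gap: 0.0594
```

Call:
drive_tool(
  plan=[
    [0,0,0,0,0,0],
    [0,0,0,0,0,0],
    [0,0,0,0,0,0],
    [0,0,0,0,0,0],
  ],
  claw=1,
)

```text
t: 17.27
tool_pos: [0.6241, -0.2942, 0.2015]
eef_rot: [-0.001, 1.0, 0.026, -0.0]
force: [0.6, 0.4, 6.6]
finger_gap: 0.0289
```

```bash
cat >> h.py <<'E'
def shim(x,y,z,yaw):
    "shim_step underside point at world x,y,z"
    R=pose(yaw); B=R*Ro.from_quat([1,0,0,0]).inv(); return np.r_[x,y,z]+B.apply([0,-.015,HS]),R
HS=.1995
E
python3 - <<'E'
from h import *
s,p,R=cur(); print(s['t'],p,s['finger_gap'],s['force'],R.as_euler('xyz'))
rel([(p+[0,0,.10],R),shim(.56,-.05,.10,0),shim(.495,.03,.10,-.055),shim(.495,.075,.06,-.055),shim(.495,.10,.003,-.055)])
E
```

```text
17.275 [ 0.62405649 -0.29416533  0.20148171] 0.028930810279112935 [0.58641414 0.44005632 6.59761554] [-3.14029464e+00  4.53885527e-04  5.12215749e-02]
[-0.0, -0.0001, -0.1, 0.0, 0.0, 0.0] ,
[-0.0523, -0.2323, -0.0977, -0.0002, 0.0001, 0.0082] ,
[-0.1139, -0.3156, -0.0976, -0.0002, 0.0001, 0.0169] ,
[-0.1116, -0.3604, -0.0575, -0.0002, 0.0001, 0.0169] ,
[-0.1103, -0.3853, -0.0005, -0.0002, 0.0001, 0.0169] ,
```

Call:
drive_tool(
  plan=[
    [0,0,-0.05,0,0,0],
    [0,0,-0.1,0,0,0],
    [-0.014,-0.06,-0.1,0,0,0.002],
    [-0.028,-0.12,-0.1,0,0,0.004],
    [-0.042,-0.18,-0.1,0,0,0.006],
    [-0.055,-0.235,-0.1,0,0,0.009],
    [-0.085,-0.28,-0.1,0,0,0.014],
    [-0.114,-0.316,-0.098,0,0,0.017],
    [-0.112,-0.36,-0.058,0,0,0.017],
    [-0.111,-0.385,-0.02,0,0,0.017],
    [-0.11,-0.385,-0.003,0,0,0.017],
    [-0.11,-0.385,-0.003,0,0,0.017],
  ],
)

```text
t: 18.77
tool_pos: [0.4937, 0.0849, 0.204]
eef_rot: [-0.0, 1.0, -0.027, -0.002]
force: [0.5, -0.2, -1.1]
finger_gap: 0.0289
```

Run:
```python
from h import *
s,p,R=cur(); print(s['t'],p,s['finger_gap'],s['force'],R.as_euler('xyz'))
f=grab('side'); t=grab('top'); save('shim_in',np.hstack([f['image'][140:220,200:290],t['image'][170:250,190:280]]),4.4)
B=R*Ro.from_quat([1,0,0,0]).inv(); st=p-B.apply([0,-.015,.2005]); print('step',st)
for n,g in(('side',f),('top',t)): print(n,proj(g,st+B.apply([0,0,.033])),proj(g,st+B.apply([0,.03,.033])))
```

```text
18.775 [0.49374538 0.08492378 0.20395143] 0.02891232585146196 [ 0.48144996 -0.1934757  -1.12046392] [-3.14100626  0.00380215 -0.05470501]
step [0.49381082 0.10006042 0.00346171]
side [237.45269234 181.52097813] [237.54592247 174.67276524]
top [238.56533259 208.05043739] [228.88161837 207.76448425]
```

View pics/shim_in.png

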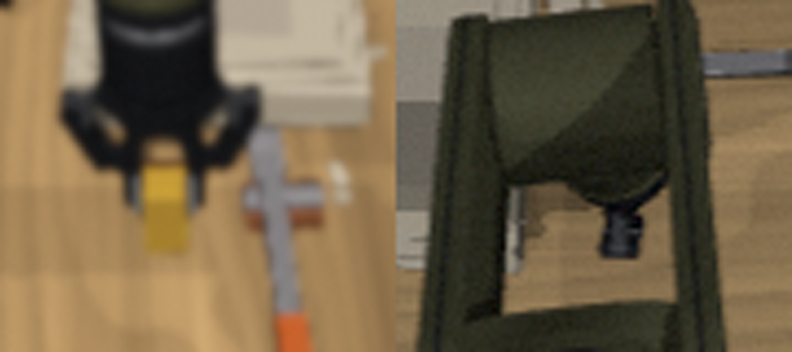

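The side view shows the yellow block gripped upright in line with the slab's left part, with the bar undisturbed. I slide the shim in along the bench.

Call:
drive_tool(
  plan=[
    [0,0,0.002,0,0,0],
    [0,-0.008,0.0022,0,0,0],
    [0,-0.016,0.0022,0,0,0],
    [0,-0.024,0.0022,0,0,0],
    [0,-0.032,0.0022,0,0,0],
    [0,-0.039,0.0022,0,0,0],
    [0,-0.044,0.0022,0,0,0],
    [0,-0.046,0.0022,0,0,0],
    [0,-0.046,0.0022,0,0,0],
  ],
)

```text
t: 20.0
tool_pos: [0.4973, 0.1305, 0.2033]
eef_rot: [-0.001, 1.0, -0.028, -0.0]
force: [0.1, -0.4, -1.5]
finger_gap: 0.0289
```

Call:
drive_tool(
  plan=[
    [0,-0.001,0,0,0,0],
    [0,-0.002,0,0,0,0],
    [0,-0.0025,0,0,0,0],
    [0,-0.0025,0,0,0,0],
  ],
)

```text
t: 20.5
tool_pos: [0.4975, 0.133, 0.2033]
eef_rot: [-0.001, 1.0, -0.028, -0.0]
force: [-0.7, -0.3, -0.6]
finger_gap: 0.0295
```

Call:
drive_tool(
  plan=[
    [0,-0.001,0.001,0,0,0],
    [0,-0.002,0.001,0,0,0],
    [0,-0.003,0.001,0,0,0],
    [0,-0.003,0.001,0,0,0],
  ],
)

```text
t: 21.0
tool_pos: [0.4976, 0.1361, 0.2023]
eef_rot: [-0.001, 1.0, -0.028, -0.0]
force: [-0.2, -0.3, -2.2]
finger_gap: 0.0289
```

Call:
drive_tool(
  plan=[
    [0,-0.001,0.001,0,0,0],
    [0,-0.002,0.001,0,0,0],
    [0,-0.002,0.001,0,0,0],
  ],
)

```text
t: 21.38
tool_pos: [0.4979, 0.138, 0.2015]
eef_rot: [-0.0, 1.0, -0.028, 0.0]
force: [0.1, -1.2, 1.1]
finger_gap: 0.0293
```

Call:
drive_tool(
  plan=[
    [0,-0.001,0,0,0,0],
    [0,-0.002,0,0,0,0],
    [0,-0.002,0,0,0,0],
  ],
)

```text
t: 21.75
tool_pos: [0.498, 0.1401, 0.2015]
eef_rot: [-0.001, 1.0, -0.028, 0.0]
force: [0.4, -0.6, 1.7]
finger_gap: 0.0291
```

Run:
```python
from h import *
s,p,R=cur(); print(s['t'],p,s['force'],s['torque']); red()
```

```text
21.75 [0.4979978  0.14012693 0.20151762] [ 0.37434913 -0.55675327  1.7025375 ] [-0.16854262  0.04966835 -0.01166384]
red 13 [0.4906 0.1606 0.0638] [161.62 235.15]
```

Call:
drive_tool(
  plan=[
    [0,-0.001,0,0,0,0],
    [0,-0.002,0,0,0,0],
    [0,-0.002,0,0,0,0],
  ],
)

```text
t: 22.18
tool_pos: [0.4981, 0.1422, 0.2015]
eef_rot: [-0.001, 1.0, -0.028, 0.0]
force: [-0.2, -1.4, 1.0]
finger_gap: 0.0294
```

Call:
drive_tool(
  plan=[
    [0,-0.001,0,0,0,0],
    [0,-0.0015,0,0,0,0],
    [0,-0.0015,0,0,0,0],
  ],
)

```text
t: 22.55
tool_pos: [0.4982, 0.1438, 0.2015]
eef_rot: [-0.001, 1.0, -0.028, 0.0]
force: [-0.3, -0.2, 1.6]
finger_gap: 0.0291
```

Call:
drive_tool(
  plan=[
    [0,-0.001,0,0,0,0],
    [0,-0.0015,0,0,0,0],
    [0,-0.0015,0,0,0,0],
  ],
)

```text
t: 22.92
tool_pos: [0.4983, 0.1453, 0.2015]
eef_rot: [-0.001, 1.0, -0.028, 0.0]
force: [-0.5, -1.8, 0.5]
finger_gap: 0.029
```

Call:
drive_tool(
  plan=[
    [0,-0.001,0,0,0,0],
    [0,-0.0015,0,0,0,0],
    [0,-0.0015,0,0,0,0],
  ],
)

```text
t: 23.3
tool_pos: [0.4983, 0.1458, 0.2015]
eef_rot: [0.0, 1.0, -0.027, 0.0]
force: [0.4, -7.5, 1.3]
finger_gap: 0.029
```

Call:
drive_tool(
  plan=[
    [0,0,0,0,0,0],
    [0,0,0,0,0,0],
  ],
)

```text
t: 23.55
tool_pos: [0.4983, 0.1458, 0.2015]
eef_rot: [0.001, 1.0, -0.027, 0.0]
force: [-0.5, -3.0, 1.1]
finger_gap: 0.0291
```

Call:
drive_tool(
  plan=[
    [0,0,0,0,0,0],
    [0,0,0,0,0,0],
    [0,0,0,0,0,0],
    [0,0.001,-0.02,0,0,0],
    [0,0.005,-0.06,0,0,0],
    [0,0.03,-0.1,0,0,0],
  ],
  claw=0.45,
)

```text
t: 24.3
tool_pos: [0.4974, 0.1168, 0.3027]
eef_rot: [-0.0, 1.0, -0.026, 0.001]
force: [1.6, -0.3, 0.2]
finger_gap: 0.0471
```

Run:
```python
from h import *
s,p,R=cur(); print(s['t'],p,s['force'])
# bar grip: where was TCP at release
rel([([.5712,-.0636,.30],pose(YF+.017,-.005)),([.5712,-.0636,.2015],pose(YF+.017,-.005))])
```

```text
24.3 [0.49735718 0.11678509 0.30270908] [ 1.62300457 -0.30333041  0.16010706]
[0.0832, 0.1762, 0.0028, 0.0008, -0.0003, -0.0092] ,
[0.0831, 0.1763, 0.1013, 0.0008, -0.0003, -0.0092] ,
```

Call:
drive_tool(
  plan=[
    [0.025,0.06,0,0,0,-0.003],
    [0.055,0.12,0,0,0,-0.006],
    [0.083,0.176,0.002,0,0,-0.009],
    [0.083,0.176,0.003,0.001,0,-0.009],
    [0.083,0.176,0.003,0.001,0,-0.009],
  ],
)

```text
t: 24.92
tool_pos: [0.571, -0.0635, 0.2995]
eef_rot: [-0.004, 1.0, 0.001, 0.001]
force: [0.4, -0.4, 0.6]
finger_gap: 0.0469
```

Run:
```python
from h import *
s,p,R=cur(); print(s['t'],p)
t2=np.load('top2.npy',allow_pickle=True).item()
print('grip ends',ray(t2,150+523/4,130+212/4,.047).round(4),ray(t2,150+605/4,130+213/4,.047).round(4),'tail',ray(t2,150+692/4,130+211/4,.04).round(4))
f=grab('side'); t=grab('top'); save('chk',np.hstack([f['image'][140:260,200:300],t['image'][120:240,190:290]]),4)
for n,g in(('side',f),('top',t)):
    h=cv2.cvtColor(g['image'],cv2.COLOR_RGB2HSV); m=(h[...,0]>=20)&(h[...,0]<=32)&(h[...,1]>170); w=cloud(g); k=m&(w[...,2]>.04)&(w[...,1]>.05)&(w[...,1]<.2); 
    if k.sum(): P=w[k];print(n,k.sum(),P.min(0).round(4),P.max(0).round(4))
rel([([.5712,-.0636,.2015],pose(YF+.017,-.005))])
```

```text
24.925 [ 0.57102301 -0.06353468  0.29952308]
grip ends [ 0.5669 -0.0319  0.047 ] [ 0.5644 -0.0947  0.047 ] tail [ 0.5653 -0.1622  0.04  ]
side 68 [0.4847 0.1233 0.0406] [0.5079 0.1524 0.0613]
top 67 [0.4821 0.1283 0.0404] [0.5092 0.1583 0.0617]
[0.0008, 0.0022, 0.0981, -0.0004, -0.0001, -0.0001] ,
```

View pics/chk.png

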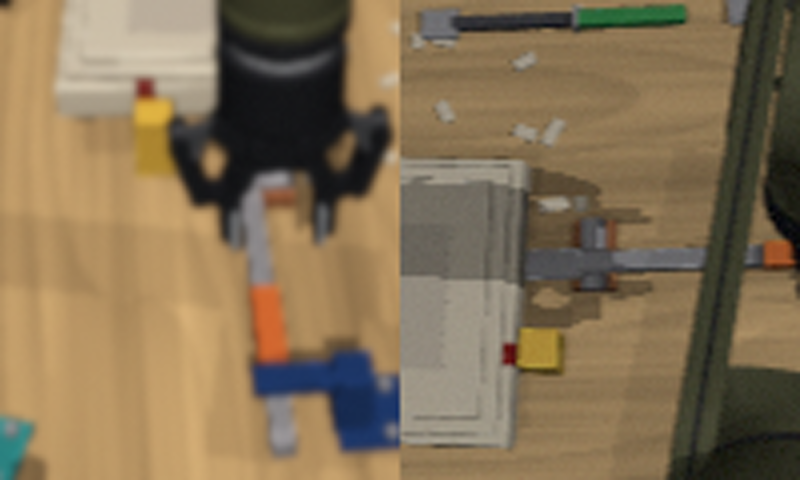

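The shim's block sits against the slab face at the red mark, with the block at (150,135) in the side half and (540,350) in the top half. The bar is still under the keeper. I re-grip the bar.

Call:
drive_tool(
  plan=[
    [-0.002,0,0.04,0,0,0],
    [-0.002,0,0.08,0,0,0.001],
    [-0.002,0,0.0985,0,0,0.0015],
    [-0.002,0,0.0985,0,0,0.0015],
  ],
)

```text
t: 25.52
tool_pos: [0.5671, -0.0594, 0.1997]
eef_rot: [-0.004, 1.0, -0.001, -0.002]
force: [0.5, 0.6, -0.4]
finger_gap: 0.0468
```

Call:
drive_tool(
  plan=[
    [0,0,0,0,0,0],
    [0,0,0,0,0,0],
    [0,0,0,0,0,0],
    [0,0,0,0,0,0],
  ],
  claw=1,
)

```text
t: 26.02
tool_pos: [0.5675, -0.0587, 0.201]
eef_rot: [-0.005, 1.0, -0.001, -0.001]
force: [-0.2, 5.4, 5.6]
finger_gap: 0.0185
```

Run:
```python
from h import *
s,p,R,ft=stat(); red(); print(p)
```

```text
t 26.02 tip_f mm [-6.9 77.3 24.8] yawrel 0.009 pitch -0.0096 roll 0.0013 under@rod 24.1 F [-0.2  5.4  5.6] T [ 0.88 -0.04  0.15] gap 0.0185
red 4 [0.4917 0.1606 0.0643] [161.5 235.5]
[ 0.56749871 -0.05872552  0.20103819]
```

```bash
cat >> h.py <<'E'
L=.230
def about(p,R,pt,axis,ang):
    Q=Ro.from_rotvec(np.array(axis)*ang); return pt+Q.apply(p-pt),Q*R
def dl(dp,dyaw,p,R,rod,toe,push=0):
    "dp>0: toe down, about rod; then yaw about toe"
    ax=R.apply([1,0,0]); p1,R1=about(p,R,rod,ax,-dp); p2,R2=about(p1,R1,toe,[0,0,1],dyaw); return p2-[0,0,push],R2
E
python3 - <<'E'
from h import *
s,p,R,ft=stat()
rod=np.r_[f2w(-.006,0),.025]; toe=np.r_[f2w(-.0065,.0723),.025]
np.savez('rel.npz',p=p,R=R.as_quat(),rod=rod,toe=toe)
rel([dl(d,y,p,R,rod,toe) for d,y in((-.012,0),(-.024,0),(-.024,-.02),(-.024,-.04),(-.024,-.06),(-.024,-.08),(-.024,-.1),(-.024,-.12),(-.024,-.135))])
E
```

```text
t 26.07 tip_f mm [-6.9 72.3 24.8] yawrel 0.009 pitch -0.0097 roll 0.0013 under@rod 24.1 F [-0.6  6.4  5.6] T [ 0.92 -0.05  0.14] gap 0.0187
[-0.0, 0.0021, 0.0019, 0.0019, 0.0, -0.0] ,
[0.0, 0.0042, 0.0038, 0.0038, -0.0, 0.0] ,
[-0.0047, 0.0042, 0.0038, 0.0038, 0.0001, 0.0032] ,
[-0.0094, 0.004, 0.0038, 0.0038, 0.0001, 0.0064] ,
[-0.0141, 0.0038, 0.0039, 0.0038, 0.0002, 0.0095] ,
[-0.0188, 0.0034, 0.0039, 0.0038, 0.0003, 0.0127] ,
[-0.0235, 0.003, 0.0039, 0.0038, 0.0003, 0.0159] ,
[-0.0282, 0.0025, 0.0039, 0.0038, 0.0004, 0.0191] ,
[-0.0317, 0.002, 0.0039, 0.0038, 0.0005, 0.0215] ,
```

Call:
drive_tool(
  plan=[
    [0,0.001,0.001,0.001,0,0],
    [0,0.002,0.0019,0.0019,0,0],
    [0,0.003,0.003,0.003,0,0],
    [0,0.004,0.004,0.0038,0,0],
    [0,0.004,0.0043,0.004,0,0],
    [0,0.004,0.0043,0.004,0,0],
  ],
)

```text
t: 26.82
tool_pos: [0.5676, -0.063, 0.1971]
eef_rot: [-0.017, 1.0, -0.002, -0.0]
force: [-0.2, 1.4, 6.8]
finger_gap: 0.0187
```

Run:
```python
from h import *
s,p,R,ft=stat()
rod=np.r_[f2w(-.006,0),.025]; toe=np.r_[f2w(-.0065,.0723),.025]
rel([dl(0,y,p,R,rod,toe,.0004) for y in(-.04,-.08,-.12)])
```

```text
t 26.82 tip_f mm [-6.7 72.4 26.7] yawrel 0.0089 pitch -0.0348 roll 0.0007 under@rod 24.2 F [-0.2  1.4  6.8] T [0.28 0.18 0.23] gap 0.0187
[-0.0094, -0.0002, 0.0004, 0.0, 0.0002, 0.0064] ,
[-0.0189, -0.0007, 0.0004, 0.0, 0.0004, 0.0127] ,
[-0.0282, -0.0017, 0.0005, 0.0, 0.0007, 0.0191] ,
```

Call:
drive_tool(
  plan=[
    [-0.003,0,0.0005,0,0,0.0016],
    [-0.0055,0,0.0005,0,0,0.0032],
    [-0.008,0,0.0005,0,0,0.0048],
    [-0.0105,0,0.0005,0,0,0.0064],
    [-0.013,-0.0003,0.0005,0,0,0.008],
    [-0.0155,-0.0004,0.0005,0,0,0.0096],
    [-0.0155,-0.0004,0.0005,0,0,0.0096],
  ],
)

```text
t: 27.7
tool_pos: [0.5546, -0.0627, 0.1978]
eef_rot: [-0.018, 0.999, -0.033, 0.003]
force: [3.6, 4.7, 4.3]
finger_gap: 0.0187
```

Run:
```python
from h import *
s,p,R,ft=stat(); red()
rod=np.r_[f2w(-.006,0),.025]; toe=np.r_[f2w(ft[0],.0723),.025]
y0=ft is None or 0
rel([dl(0,y,p,R,rod,toe,.0004) for y in(-.02,-.04,-.06,-.07)])
```

```text
t 27.7 tip_f mm [-4.  72.3 27.5] yawrel -0.0536 pitch -0.0355 roll -0.0045 under@rod 24.9 F [3.6 4.7 4.3] T [ 0.44 -0.68 -0.29] gap 0.0187
red 5 [0.4957 0.1576 0.0663] [161.6 236.8]
[-0.0048, -0.0001, 0.0004, -0.0, 0.0001, 0.0032] ,
[-0.0095, -0.0002, 0.0004, -0.0, 0.0002, 0.0064] ,
[-0.0142, -0.0005, 0.0003, -0.0, 0.0003, 0.0096] ,
[-0.0165, -0.0006, 0.0003, -0.0, 0.0004, 0.0111] ,
```

Call:
drive_tool(
  plan=[
    [-0.004,0,0.0008,0,0,0.0016],
    [-0.0068,0,0.0008,0,0,0.0032],
    [-0.0092,-0.0001,0.0008,0,0,0.0048],
    [-0.0115,-0.0002,0.0008,0,0,0.0064],
    [-0.014,-0.0003,0.0008,0,0,0.008],
    [-0.0162,-0.0005,0.0008,0,0,0.0096],
    [-0.0192,-0.0006,0.0008,0,0,0.0115],
    [-0.0192,-0.0006,0.0008,0,0,0.0115],
  ],
)

```text
t: 28.75
tool_pos: [0.5388, -0.0612, 0.1981]
eef_rot: [-0.018, 0.997, -0.07, 0.007]
force: [6.1, 4.6, 4.0]
finger_gap: 0.0191
```

Run:
```python
from h import *
s,p,R,ft=stat(); f=red()
B=R*Ro.from_quat([1,0,0,0]).inv(); tip=p-B.apply([0,-L,H]); q=tip-B.apply([0,.288,0]); print('at keeper',q,'armtip',f2w(-.022,-.215))
save('out',f['image'][130:260,200:320],4)
```

```text
t 28.75 tip_f mm [-0.9 72.  28.2] yawrel -0.1288 pitch -0.0368 roll -0.0113 under@rod 25.6 F [6.1 4.6 4. ] T [ 0.23 -0.97 -0.55] gap 0.0191
red 6 [0.4994 0.1581 0.0659] [161.5 238. ]
at keeper [ 0.53359062 -0.11234494  0.01764007] armtip [ 0.54942165 -0.11412053]
```

View pics/out.png

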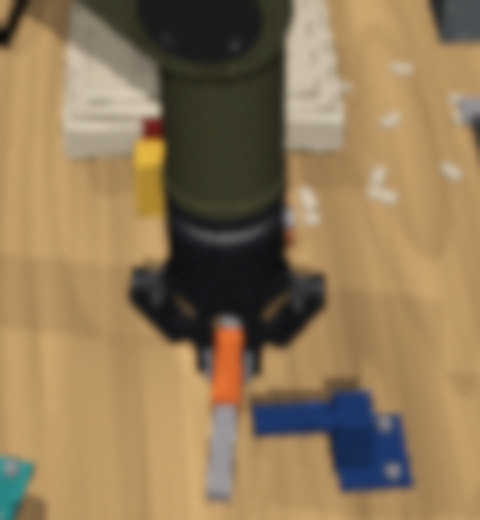

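The tail is clear of the keeper arm and the shim is in place. I ease the slab down.

Run:
```python
from h import *
s,p,R,ft=stat()
rod=np.r_[f2w(ft[0]-.009,0),.025]; toe=np.r_[f2w(ft[0],.0723),.025]
rel([dl(d,0,p,R,rod,toe,.0004) for d in(.02,.04,.06,.08,.1,.12,.14,.16)])
```

```text
t 28.8 tip_f mm [-0.8 72.  28.3] yawrel -0.1289 pitch -0.0368 roll -0.0113 under@rod 25.6 F [6.4 4.6 3.9] T [ 0.24 -0.99 -0.57] gap 0.0183
[-0.0, -0.0036, -0.0027, -0.0032, -0.0, 0.0] ,
[-0.0, -0.0073, -0.0058, -0.0064, 0.0, 0.0] ,
[-0.0, -0.011, -0.0087, -0.0095, 0.0, 0.0] ,
[-0.0, -0.0148, -0.0116, -0.0127, -0.0, -0.0] ,
[-0.0, -0.0187, -0.0144, -0.0159, -0.0, 0.0] ,
[-0.0, -0.0226, -0.0172, -0.0191, 0.0, 0.0] ,
[-0.0, -0.0265, -0.0198, -0.0223, 0.0, -0.0] ,
[-0.0, -0.0305, -0.0224, -0.0255, 0.0, -0.0] ,
```

Call:
drive_tool(
  plan=[
    [0,-0.0012,-0.0008,-0.001,0,0],
    [0,-0.0024,-0.0017,-0.0021,0,0],
    [0,-0.0036,-0.0027,-0.0032,0,0],
    [0,-0.0048,-0.0037,-0.0042,0,0],
    [0,-0.006,-0.0047,-0.0053,0,0],
    [0,-0.0073,-0.0058,-0.0064,0,0],
    [0,-0.0085,-0.0067,-0.0074,0,0],
    [0,-0.0098,-0.0077,-0.0085,0,0],
    [0,-0.011,-0.0087,-0.0095,0,0],
    [0,-0.0123,-0.0097,-0.0106,0,0],
    [0,-0.0135,-0.0106,-0.0116,0,0],
    [0,-0.0148,-0.0116,-0.0127,0,0],
    [0,-0.016,-0.0125,-0.0137,0,0],
    [0,-0.0174,-0.0134,-0.0148,0,0],
    [0,-0.0187,-0.0144,-0.0159,0,0],
    [0,-0.02,-0.0153,-0.017,0,0],
    [0,-0.0213,-0.0162,-0.018,0,0],
    [0,-0.0226,-0.0172,-0.0191,0,0],
    [0,-0.0226,-0.0172,-0.0191,0,0],
  ],
)

```text
t: 31.18
tool_pos: [0.5418, -0.0393, 0.2163]
eef_rot: [0.042, 0.997, -0.071, 0.003]
force: [1.2, -0.7, -3.6]
finger_gap: 0.019
```

Run:
```python
from h import *
s,p,R,ft=stat(); red()
rod=np.r_[f2w(ft[0]-.009,0),.025]; toe=np.r_[f2w(ft[0],.0723),.025]
rel([dl(d,0,p,R,rod,toe,-.0005) for d in(.04,.08,.12,.14,.16)])
```

```text
t 31.18 tip_f mm [-0.7 72.  19.3] yawrel -0.1299 pitch 0.0833 roll -0.0115 under@rod 25.3 F [ 1.2 -0.7 -3.6] T [ 0.11 -0.06 -0.01] gap 0.019
red 3 [0.4994 0.1583 0.0637] [162. 238.]
[0.0, -0.0073, -0.0067, -0.0064, 0.0, -0.0] ,
[0.0, -0.0148, -0.0125, -0.0127, 0.0, -0.0] ,
[0.0, -0.0225, -0.0181, -0.0191, 0.0, -0.0] ,
[0.0, -0.0265, -0.0207, -0.0223, 0.0, -0.0] ,
[0.0, -0.0305, -0.0233, -0.0255, 0.0, -0.0] ,
```

The hand now carries only the bar's weight, so the slab rests on the shim. I withdraw the bar and lay it back in its original place.

Call:
drive_tool(
  plan=[
    [0,-0.004,-0.0045,-0.0032,0,0],
    [0,-0.0073,-0.0075,-0.0064,0,0],
    [0,0.003,-0.0075,-0.0064,0,0],
    [0,0.013,-0.0075,-0.0064,0,0],
    [0,0.024,-0.0075,-0.0064,0,0],
    [0,0.035,-0.0075,-0.0064,0,0],
    [0,0.045,-0.0075,-0.0064,0,0],
    [0,0.045,-0.03,-0.0064,0,0],
    [0,0.045,-0.07,-0.0064,0,0],
    [0,0.045,-0.1,-0.0064,0,0],
    [0,0.045,-0.1,-0.0064,0,0],
  ],
)

```text
t: 32.6
tool_pos: [0.5364, -0.0759, 0.322]
eef_rot: [0.062, 0.996, -0.071, 0.004]
force: [0.3, -0.2, -5.1]
finger_gap: 0.0186
```

Run:
```python
from h import *
s,p,R,ft=stat(); print(p); red()
rel([([.46,-.10,.31],pose(-.05,-.015)),([.46,-.10,.1815],pose(-.05,-.015))])
```

```text
t 32.6 tip_f mm [ -5.3  27.1 116.5] yawrel -0.1313 pitch 0.1237 roll -0.0177 under@rod 119.9 F [ 0.3 -0.2 -5.1] T [ 0.14  0.03 -0.01] gap 0.0186
[ 0.53641215 -0.07590754  0.32196155]
red 3 [0.4993 0.1567 0.0637] [162.33 238.  ]
[-0.0715, 0.0333, 0.0134, 0.0221, -0.0014, -0.0146] ,
[-0.0732, 0.0175, 0.1409, 0.0221, -0.0014, -0.0146] ,
```

Call:
drive_tool(
  plan=[
    [-0.025,0.012,0.005,0.007,0,-0.005],
    [-0.05,0.024,0.009,0.015,-0.001,-0.01],
    [-0.0715,0.033,0.0134,0.022,-0.0014,-0.0146],
    [-0.0722,0.027,0.06,0.022,-0.0014,-0.0146],
    [-0.0728,0.021,0.11,0.022,-0.0014,-0.0146],
    [-0.073,0.0185,0.13,0.022,-0.0014,-0.0146],
    [-0.0732,0.0177,0.138,0.022,-0.0014,-0.0146],
    [-0.0732,0.0177,0.138,0.022,-0.0014,-0.0146],
  ],
)

```text
t: 33.65
tool_pos: [0.4597, -0.1, 0.1836]
eef_rot: [-0.007, 1.0, -0.025, -0.001]
force: [0.3, -0.2, -4.6]
finger_gap: 0.0182
```

Call:
drive_tool(
  plan=[
    [0,0,0.001,0,0,0],
    [0,0,0.002,0,0,0],
    [0,0,0.003,0,0,0],
    [0,0,0.003,0,0,0],
  ],
)

```text
t: 34.15
tool_pos: [0.4598, -0.0999, 0.1809]
eef_rot: [-0.007, 1.0, -0.025, -0.0]
force: [0.1, -0.8, -4.5]
finger_gap: 0.0185
```

Call:
drive_tool(
  plan=[
    [0,0,0.001,0,0,0],
    [0,0,0.002,0,0,0],
    [0,0,0.0025,0,0,0],
    [0,0,0.0025,0,0,0],
  ],
)

```text
t: 34.65
tool_pos: [0.4598, -0.0999, 0.1783]
eef_rot: [-0.007, 1.0, -0.025, -0.001]
force: [-0.5, 0.5, -4.4]
finger_gap: 0.0185
```

Call:
drive_tool(
  plan=[
    [0,0,0.001,0,0,0],
    [0,0,0.0018,0,0,0],
    [0,0,0.0018,0,0,0],
  ],
)

```text
t: 35.02
tool_pos: [0.4598, -0.0999, 0.1764]
eef_rot: [-0.007, 1.0, -0.025, -0.001]
force: [0.3, 0.1, -4.8]
finger_gap: 0.0187
```

Call:
drive_tool(
  plan=[
    [0,0,0,0,0,0],
    [0,0,0,0,0,0],
    [0,0,0,0,0,0],
    [0,0,0,0,0,0],
    [0,0,-0.03,0,0,0],
    [0,0,-0.08,0,0,0],
    [0,0.06,-0.15,0,0,0],
    [-0.03,0.11,-0.15,0,0,0],
    [-0.03,0.11,-0.15,0,0,0],
    [-0.03,0.11,-0.15,0,0,0],
  ],
  claw=0.3,
)

```text
t: 36.28
tool_pos: [0.4239, -0.2109, 0.3248]
eef_rot: [-0.008, 1.0, -0.027, -0.001]
force: [0.3, 0.7, -0.5]
finger_gap: 0.0599
```

Run:
```python
from h import *
s,p,R=cur(); print(s['t'],p,s['force'],s['dq'].round(4))
f=red(); t=grab('top')
for n,g in(('side',f),('top',t)):
    h=cv2.cvtColor(g['image'],cv2.COLOR_RGB2HSV); m=(h[...,0]>=20)&(h[...,0]<=32)&(h[...,1]>170); w=cloud(g); k=m&(w[...,2]>.04)&(w[...,1]>.05)&(w[...,1]<.2)
    if k.sum(): P=w[k];print(n,k.sum(),P.min(0).round(4),P.max(0).round(4),cv2.minAreaRect((P[:,:2]*1000).astype(np.float32)))
g=f['image'].astype(float); print('edge rows',g[160:180,222:230].mean((1,2)).round(0).tolist())
w=cloud(t); S=w[150:240,155:225].reshape(-1,3); S=S[(S[:,2]>.055)&(S[:,2]<.1)]
print(cv2.minAreaRect((S[:,:2]*1000).astype(np.float32)))
save('end',np.hstack([f['image'][130:250,190:290],t['image'][130:250,190:345]]),3)
```

```text
36.275 [ 0.42386346 -0.2109064   0.32484052] [ 0.27791109  0.65496793 -0.46711766] [ 0.0394  0.0179  0.0191  0.0136 -0.0038  0.0128]
red 1 [0.4993 0.1567 0.0651] [162. 238.]
side 77 [0.4847 0.1234 0.0408] [0.51   0.1517 0.0616] ((498.39654541015625, 137.91943359375), (28.106403350830078, 24.98189926147461), 84.8543930053711)
top 89 [0.0928 0.0513 0.0403] [0.5089 0.1554 0.7541] ((301.16278076171875, 102.89535522460938), (415.99407958984375, 102.46444702148438), 0.38139745593070984)
edge rows [109.0, 118.0, 119.0, 107.0, 95.0, 90.0, 89.0, 89.0, 89.0, 86.0, 85.0, 85.0, 85.0, 85.0, 85.0, 85.0, 85.0, 86.0, 90.0, 94.0]
((541.6359252929688, 239.01119995117188), (196.0679931640625, 219.97019958496094), 88.37755584716797)
```

View pics/end.png

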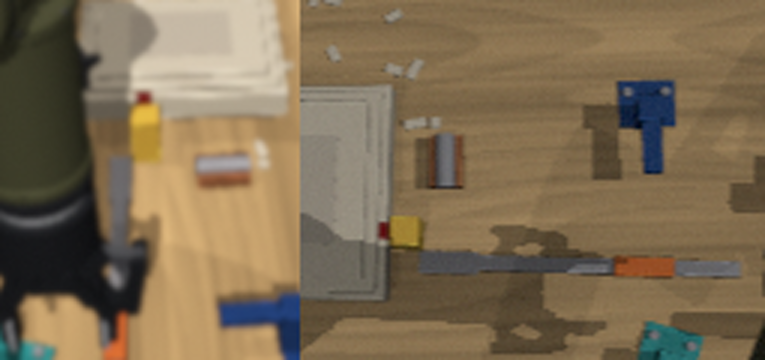

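The final view shows the slab on the shim with the yellow block at the red mark (405,232). The bar lies flat on the bench, clear of the keeper, and the gripper is free. I hand in.

Run:
```python
from h import *
print(manip.state()['dq'].round(4)); print(workorder.close_job()); print(manip.state()['t'])
```

```text
[ 0.0177  0.008   0.0008 -0.0031 -0.0014 -0.0051]
the job is handed in; nothing more can be done
None
the job is handed in; nothing more can be done
```

I finished the lift and handed the job in at about 36 s. No verdict came back, so success rests on my own checks.

- **Levering:** I pushed the toe in over the fulcrum until it met the lug about 20 mm in, at roughly 5 N. I then levered the edge up and swung the tail under the blue keeper. The bar held on its own when I let go.
- **Shim and lowering:** I slid the far shim in at the red mark until its step met the face, at about 7.5 N. I then swung the bar out from under the keeper and eased the slab down until the hand carried only the bar's weight. I laid the bar back flat on the bench and moved the hand clear.

**Last checks:**
- The final views show the shim square at the mark, against the face.
- The slab's turn was back to its starting angle (88.4° both times).
- The bar is clear of the keeper. Its toe lies within a few millimetres of the shim; I saw a small gap but did not confirm it.

**Disagreements and unmeasured points:**
- While the slab was raised, the side-view edge rows gave about 38.6 mm, but the depth readings gave only 33–36 mm. I trusted the edge rows because they matched the lever geometry.
- I did not measure the edge height after lowering, nor how far the slab's far side moved.

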